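# Line up an enclosure's footswitch hole under the drill stand's bit

### The arm

A 7-joint arm with a two-finger parallel gripper is mounted at the origin on the work surface. World frame = base frame: x ahead of the robot, y to its left, z up, the work surface at z = 0. Lengths are in m, angles in degrees, forces in N, time in s.
With the tool pointing down it reaches from about 0.425 to 0.875 m from the base axis. Payload 4.7 kg.
Tool frame: the origin (TCP) lies at the very end of the fingers, on their centre line; the grasp point (between the pads) lies 19 mm behind it; z points along the fingers, y is the direction in which the jaws open and shut (so a half turn about z gives the same grasp; the last joint's range is limited). The gripper opens to 87 mm and grips with 3 to 60 N. Pads are 19 mm wide; open, the fingers measure 117 mm over their backs; the gripper's body (75 mm by 190 mm) begins 51 mm behind the grasp point.
Start: joints at [-76.255, 18.392, -4.016, 83.108, 1.295, 78.541, -3.26], TCP at [0.146, 0.634, 0.223] pointing down, gripper open.
Joint ranges: [-163.93, 163.93], [-17.29, 119.83], [-79.2, 71.16], [3.27, 140.29], [-89.18, 269.18], [5.43, 117.66], [-154.24, 154.24]. Speed limits (degrees/s): [147.25, 147.25, 180, 180, 180, 180, 180].

### API

Orientations are given as [roll, pitch, yaw] about the fixed x, y, z axes, in that order (R = Rz(yaw) Ry(pitch) Rx(roll)).
In Python, from cell import sensors, imaging, ticket gives the robot as it stands.
- The arm moves only by the tool carry_out, never from a script. Its argument "plan" is a list of rows, each an object of numbers: "fingers": the closure, from -1 (fully open) to 1 (shut); "dx", "dy", "dz": the shift along the tool's x, y, z normalised to -1 to 1, where 1 is 0.03 m; "rx", "ry", "rz": the turn, a rotation vector about the tool's x, y, z normalised to -1 to 1, where 1 is 10 degrees. A call has 1 to 12 rows; each row shifts and turns the commanded pose from where the row before left it, along the tool's axes as they then stand; what a row does not reach is not made up. A row lasts 1/8 s, in which the tool goes at most 62.5 mm and 10.7 degrees, less where a joint would pass 70% of its speed; a pose out of reach is approached as far as the arm can. A call with a number of a shift or a turn outside -1 to 1 is refused whole. A call with a gripper value outside its range is refused whole. The fingers move at their own pace and stop on an object; "force" is the grip in N (left out, the last holds). Time passes only in rows, so rows that do not move let the fingers close. It gives the time, the measured TCP pose, the force and the opening at its end, in the units of the state.
- sensors.get_obs(): the state, without advancing time (a new reading comes with each control period).
- imaging.read_camera(name): name is "scene" or "top" or "wrist"; returns a dict with "color" (480x640x3 uint8, red, green, blue), "mtx" (3x3 intrinsics, pixels), "extrinsics" (4x4, takes a point from world to camera coordinates); the wrist camera has in their place "tool_from_camera" (4x4, takes a point from camera to tool coordinates, whose origin is the TCP and whose axes are the flange's). Camera axes: x right, y down, z forward; pixel columns grow to the right and rows downward; lengths in m; the calibration is good to about 2 mm. A picture is of the moment at which its call begins: read the wrist's pose just before it. There is no depth.
- ticket.sign_off(): hands the job in, once; it reports no verdict.
The state is a dict: "time_s": time; "qpos": joint angles; "joint_velocities": joint speeds; "effort": joint torques, N m; "tool_pos": TCP position; "tool_rot": TCP orientation; "force": force on the tool from outside, world axes, zero at the start; "wrist_torque": the same for the moment, N m; "grip_width": finger opening in m.
Only numpy, scipy, OpenCV 4.12 (cv2) and the standard library are available. Lean on these libraries where they do the work, as an engineer would, in place of code of your own. Each camera call takes 0.05 s, during which the arm holds its last target.

### The job

On the board of the small drill stand, slide the bare aluminium enclosure, keeping it flat on the board, until its footswitch hole (the lone hole near one end, at the opposite end from the side-by-side pair) is right under the step bit. Then bring the feed lever down gently until you feel the bit's point bearing inside that hole, keep it there for a moment, let the lever come all the way back up, and leave the enclosure lying there, hole under the bit, ready to drill. Do not disturb the other things on the bench.

Things in the scene. Friction and masses are not known exactly. Their poses are not given: they have to be found in the camera images.
- enclosure_centre (a point): Middle, half-way up, of the bare aluminium enclosure: 148 mm long (x), 56 wide (y), 32 high (z), about 0.25 kg, walls 3 mm, loose, open side down on the stand's board, so the board is 16 mm below this point and the face 16 mm above. Plain parallel sides. Four equal 6 mm holes in its face at (x, y) mm: lone one (52, 0), one (10, 0), a pair (-46, 13), (-46, -13). The pair's end starts nearer the robot.
- lone_hole (a point): Centre of the mouth of the lone footswitch hole (6 mm wide, through the 3 mm wall, hollow below), level with the enclosure's face and 22 mm from that end; axes as the enclosure's, z up. Starts 25 to 85 mm from the bit's axis.
- spindle: Feeding spindle, switched off; origin at the nose of its 29 mm wide chuck, on the bit's axis, z up. Below it hangs the step bit, set by hand to show 36 to 48 mm, unlike each time: 60-degree cone point (1.6 mm at the tip to 8.4 mm wide, 5.9 mm up), steps to 18 mm wide. Feeds straight down 45 mm per rad of the lever. Centred on the hole the point goes 3.8 mm in and bears. Over 60 N on the work is too hard.
- head: Grey head, fixed; origin on the bit's axis, 134 mm below the raised chuck's nose; the column is 150 mm away towards -y, z up. Obstacles, heights in this frame in mm: collar 60 wide round the axis, 197 to 253; motor 45 wide, up to 352; arm 40 wide to the column, 190 to 260. Its height over the bench varies by 15 mm.
- stand: Base of the drill stand, fixed; origin on the bench below the bit, axes parallel to the head's. Its plywood board, top 30 mm above the bench, reaches from x = -240 to 90 mm and y = -100 to 100 mm; the 25 mm column stands at (0, -150) mm.
- feed_lever (a joint): Feed lever, rad: 0 fully up (bit raised), grows as it is pushed down, stop at 1.45. A spring brings it back up when let go: at the knob about 2 N to start it, about 3 N at 1 rad. 1 N more at the knob gives about 3.5 N at the bit.
- lever_knob (a point): Centre of the black ball knob, 30 mm across, at the end of the feed lever; free above, to be pressed on top or pinched. The lever turns about a level axis along the head's x through its (y, z) = (-55, 225) mm; the knob stays at x = 56 mm. At lever angle q the knob is at y = -55 + 160 cos(0.5 - q), z = 225 + 160 sin(0.5 - q) mm in the head's frame.
- chuck_key: Bystander: T-shaped steel chuck key, 62 mm long, 56 mm bar, lying on the board's far left corner. Leave it alone; origin at its underside's middle.
- lid: Bystander: flat aluminium lid 148 x 56 x 4 mm with four corner holes, on the blue mat. Leave it alone; origin at its underside's middle.
- screwdriver: Bystander: black-handled screwdriver, 170 mm, on the blue mat. Leave it alone; origin at its underside's middle.
- pedal_a: Bystander: finished grey pedal 112 x 60 x 34 mm with two knobs, on the bench to the left. Leave it alone; origin at its underside's middle.
- pedal_b: Bystander: a second finished pedal like the first, farther out on the left. Leave it alone; origin at its underside's middle.
- screw_jar: Bystander: clear jar 48 mm across, 60 mm high, on the bench to the left. Leave it alone; origin at its underside's middle.
- solder_reel: Bystander: black reel 54 mm across, 38 mm high, on the bench left of the drill stand. Leave it alone; origin at its underside's middle.
- brush: Bystander: hand brush 190 mm long, on the bench left of the drill stand. Leave it alone; origin at its underside's middle.

How it is judged:
By the outcome, as a careful person would: the job done as asked, in the order asked, and still so for the second after the job is handed in, with the robot touching nothing.
It also fails if it takes over 70 s, if anything falls off the work surface, if the arm or the gripper's body presses on something with over 40 N, if the wrist force passes 120 N, or if a joint passes its speed limit or range.

## Working session

There is one attempt and no reset: what is moved stays moved. The work goes in short steps, Python scripts to look and compute and a tool call to move; the robot and the scene stay as the last step left them, time stands still between calls to the robot, and variables do not carry over. Pictures are saved under pics/ and viewed, and the job is handed in when it is done.

Besides the shell and the picture viewer there is one more tool, called after "Call:" by a JSON object that holds its "fn" and its "kwargs", one argument or row to a line. carry_out: Moves the arm, as the interface text tells. Scaled input: -1 to 1 covers 0.03 m each way for a shift and 10 degrees each way for a turn. Its arguments: {"type":"object","properties":{"plan":{"type":"array"},"force":{"type":"number"}},"required":["plan"]}

```bash
mkdir -p pics; ls; cat > h.py <<'E'
import numpy as np, cv2
from cell import sensors, imaging, ticket
from scipy.spatial.transform import Rotation as R
def snap(name,fn=None):
    d=imaging.read_camera(name)
    if fn: cv2.imwrite('pics/'+fn,cv2.cvtColor(d['color'],cv2.COLOR_RGB2BGR))
    return d
def ray(d,uv):
    K=np.array(d['mtx']);E=np.array(d['extrinsics']);Rm=E[:3,:3];t=E[:3,3]
    v=Rm.T@np.linalg.inv(K)@np.array([uv[0],uv[1],1.]);return -Rm.T@t,v/np.linalg.norm(v)
def onz(d,uv,z):
    o,v=ray(d,uv);return o+v*(z-o[2])/v[2]
def proj(d,p):
    K=np.array(d['mtx']);E=np.array(d['extrinsics']);c=E[:3,:3]@np.array(p)+E[:3,3];q=K@c;return q[:2]/q[2]
def tri(d1,u1,d2,u2):
    o1,v1=ray(d1,u1);o2,v2=ray(d2,u2)
    A=np.stack([v1,-v2],1);s=np.linalg.lstsq(A,o2-o1,rcond=None)[0]
    a=o1+s[0]*v1;b=o2+s[1]*v2;return (a+b)/2,np.linalg.norm(a-b)
E
python3 - <<'E'
from h import *
o=sensors.get_obs()
for k in o: print(k,np.round(o[k],4))
for n in ['scene','top','wrist']:
    d=snap(n,n+'0.png');print(n,{k:np.round(v,3).tolist() for k,v in d.items() if k!='color'})
E
```

```text
pics
time_s 0.0
qpos [-76.2571  18.4392  -4.0155  83.1744   1.2956  78.5411  -3.262 ]
joint_velocities [-0.0347  0.0032 -0.0432  0.0418 -0.0853  0.0379  0.0155]
effort [-5.00000e-04 -4.91289e+01 -4.04400e-01 -3.12528e+01 -6.39000e-02
  4.39000e-02  2.00000e-04]
tool_pos [0.1454 0.633  0.2215]
tool_rot [-1.798906e+02  6.400000e-03  1.670649e+02]
force [-0.3676 -0.0331 -0.8836]
wrist_torque [-0.0089  0.0394  0.0181]
grip_width 0.0868
scene {'mtx': [[625.044, 0.0, 304.831], [0.0, 625.044, 246.878], [0.0, 0.0, 1.0]], 'extrinsics': [[-0.858, 0.513, 0.014, 0.462], [0.288, 0.503, -0.815, 0.039], [-0.425, -0.695, -0.58, 2.072], [0.0, 0.0, 0.0, 1.0]]}
top {'mtx': [[555.617, 0.0, 316.281], [0.0, 555.617, 239.194], [0.0, 0.0, 1.0]], 'extrinsics': [[-0.027, -0.999, -0.025, -0.025], [-0.984, 0.031, -0.177, 0.556], [0.177, 0.02, -0.984, 1.592], [0.0, 0.0, 0.0, 1.0]]}
wrist {'mtx': [[343.971, 0.0, 322.327], [0.0, 343.971, 239.594], [0.0, 0.0, 1.0]], 'tool_from_camera': [[-0.0, -0.971, -0.24, 0.065], [1.0, -0.0, -0.0, 0.001], [0.0, -0.24, 0.971, -0.162], [0.0, 0.0, 0.0, 1.0]]}
```

View pics/scene0.png

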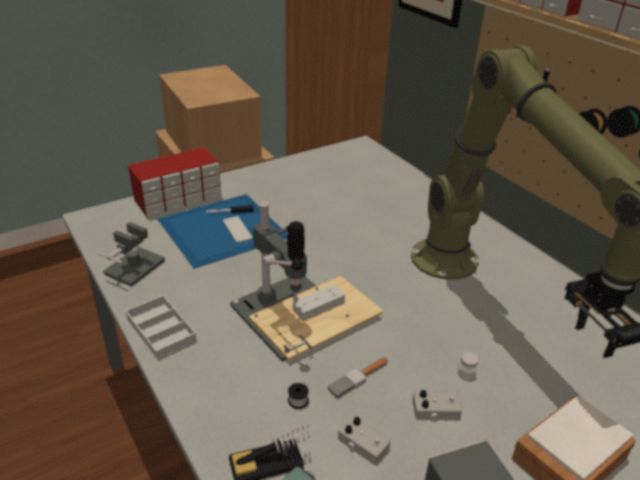

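View pics/top0.png

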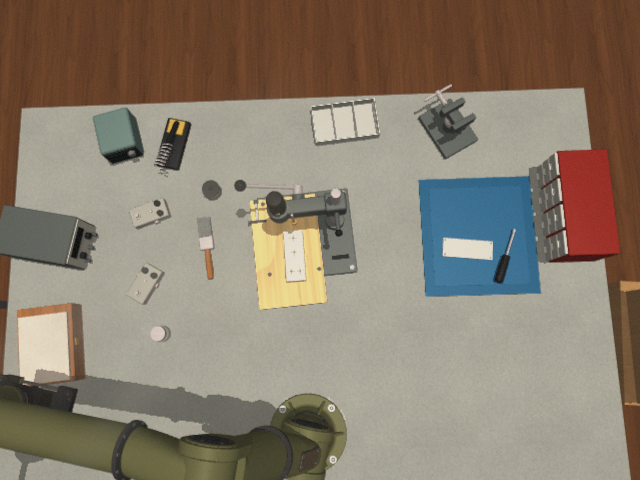

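View pics/wrist0.png

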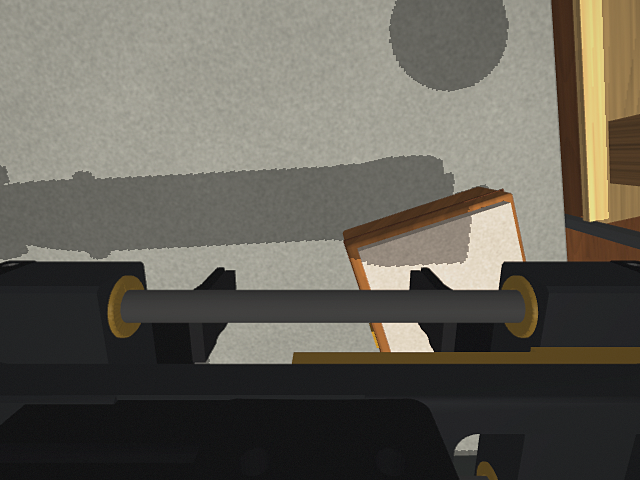

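The top view shows the board at (250–355, 190–305), with the enclosure at (294, 257), the motor and collar at (277, 205), and the knob at about (240, 185). I'll zoom in.

```bash
python3 - <<'E'
import cv2
a=cv2.imread('pics/top0.png')[160:320,220:380];cv2.imwrite('pics/topz.png',cv2.resize(a,(800,600)[:1]*1+(800,) if 0 else (600,600),interpolation=cv2.INTER_CUBIC))
a=cv2.imread('pics/scene0.png')[190:360,220:400];cv2.imwrite('pics/scenez.png',cv2.resize(a,None,fx=3.5,fy=3.5,interpolation=cv2.INTER_CUBIC))
E
```

```text
(no output)
```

View pics/topz.png

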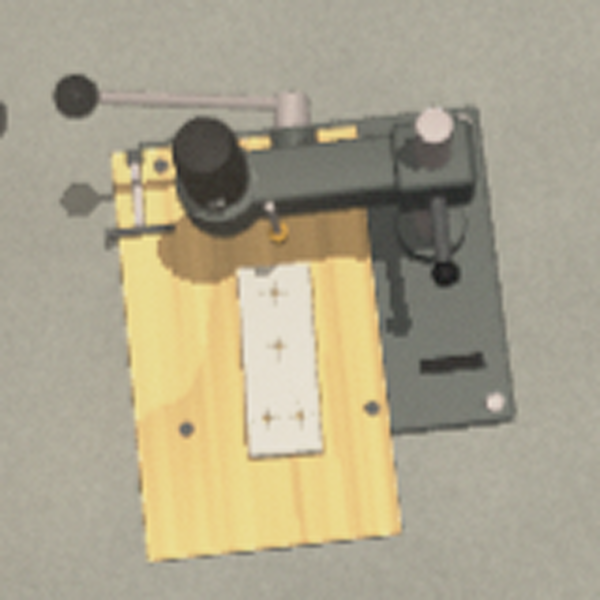

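View pics/scenez.png

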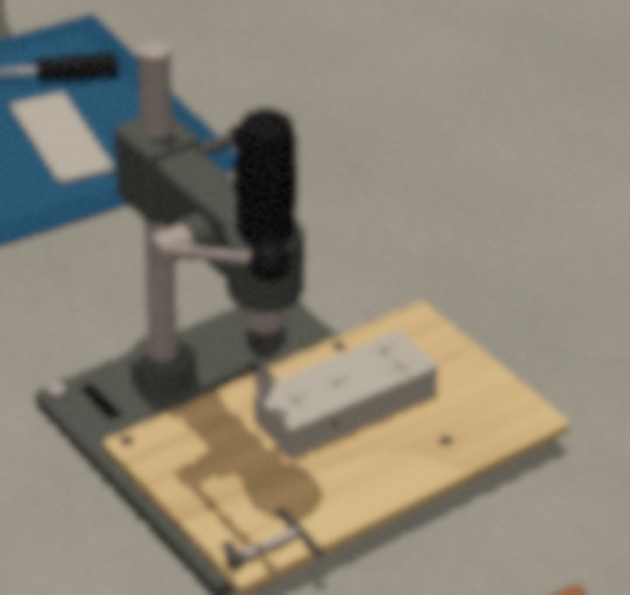

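```bash
python3 - <<'E'
from h import *
t=snap('top');s=snap('scene')
z=lambda x,y:(220+x/3.75,160+y/3.75)
for n,p,h in [('FL',(113,152),.03),('NL',(150,560),.03),('NR',(401,532),.03),('encNL',(250,457),.062),('encNR',(323,450),.062),('encFR',(309,264),.062),('lone',(275,293),.062),('mid',(279,346),.062),('p1',(267,417),.062),('p2',(299,416),.062)]:
    print(n,np.round(onz(t,z(*p),h),4))
# knob, column top, motor top
zs=lambda x,y:(220+x/3.5,190+y/3.5)
print('col top',tri(t,z(435,125),s,zs(153,50)))
print('motor top',tri(t,z(206,140),s,zs(268,125)))
E
```

```text
FL [0.6836 0.1564 0.03  ]
NL [0.3545 0.1294 0.03  ]
NR [ 0.3706 -0.0672  0.03  ]
encNL [0.4295 0.0474 0.062 ]
encNR [ 0.4332 -0.0091  0.062 ]
encFR [ 0.5798 -0.0016  0.062 ]
lone [0.5575 0.0255 0.062 ]
mid [0.5155 0.0232 0.062 ]
p1 [0.4601 0.0336 0.062 ]
p2 [0.4602 0.0088 0.062 ]
col top (array([ 0.61373323, -0.09862482,  0.34412806]), np.float64(0.00034304479911700025))
motor top (array([0.60251653, 0.05159176, 0.35843087]), np.float64(0.006121927650464048))
```

```bash
cat > plan.py <<'E'
import numpy as np, json
from scipy.spatial.transform import Rotation as R, Slerp
from cell import sensors
def euler(r,p,y): return R.from_euler('xyz',[r,p,y],degrees=True)
def cur():
    o=sensors.get_obs(); return np.array(o['tool_pos']),euler(*o['tool_rot']),o
def tooldown(yaw,tilt):  # tilt>0: fingers lean toward tool +x direction
    return euler(180,0,yaw)*R.from_euler('y',tilt,degrees=True)
def rows(P0,R0,way,nd=2):
    """way: list of (pos,Rot,n) ; prints rows"""
    out=[];p=np.array(P0,float);r=R0
    for pos,rot,n in way:
        ps=p.copy();sl=Slerp([0,1],R.concatenate([r,rot]))
        for i in range(1,n+1):
            tp=ps+(np.array(pos)-ps)*i/n;tr=sl(i/n)
            d=np.round(r.inv().apply(tp-p)/.03,nd);w=np.round(np.degrees((r.inv()*tr).as_rotvec())/10,nd)
            out.append({k:float(v) for k,v in zip(['dx','dy','dz','rx','ry','rz'],[*d,*w]) if v!=0})
            p=p+r.apply(d*.03);r=r*R.from_rotvec(np.radians(w*10))
    print('max',max(max(abs(v) for v in x.values()) if x else 0 for x in out),'n',len(out))
    for i in range(0,len(out),12): print(json.dumps(out[i:i+12]))
    print('end',p.round(4),r.as_euler('xyz',degrees=True).round(2))
E
python3 - <<'E'
from plan import *
p,r,o=cur()
way=[]
import math
for az,yaw in [(55,115),(36,65),(17,20),(4.5,3)]:
    rad=.5 if az>5 else .46
    way.append(((rad*math.cos(math.radians(az)),rad*math.sin(math.radians(az)),.22),tooldown(yaw,0),6 if az!=4.5 else 4))
way.append(((.45,.036,.16),tooldown(3,30),4))
print(tooldown(0,30).apply([0,0,1]))
rows(p,r,way)
E
```

```text
[ 5.00000000e-01 -1.06057524e-16 -8.66025404e-01]
max 1.47 n 26
[{"dx": -1.04, "dy": -1.04, "dz": 0.01, "rz": 0.87}, {"dx": -1.19, "dy": -0.86, "dz": 0.01, "rz": 0.87}, {"dx": -1.31, "dy": -0.68, "dz": 0.02, "rz": 0.86}, {"dx": -1.39, "dy": -0.47, "dz": 0.01, "rz": 0.87}, {"dx": -1.44, "dy": -0.26, "dz": 0.01, "rz": 0.87}, {"dx": -1.47, "dy": -0.03, "dz": 0.01, "rz": 0.87}, {"dx": -0.86, "dy": 0.32, "rz": 0.83}, {"dx": -0.8, "dy": 0.44, "rz": 0.84}, {"dx": -0.73, "dy": 0.56, "rz": 0.83}, {"dx": -0.65, "dy": 0.65, "rz": 0.83}, {"dx": -0.54, "dy": 0.74, "dz": 0.01, "rz": 0.83}, {"dx": -0.43, "dy": 0.81, "rz": 0.84}]
[{"dx": -0.57, "dy": 0.72, "rz": 0.75}, {"dx": -0.47, "dy": 0.78, "rz": 0.75}, {"dx": -0.37, "dy": 0.85, "rz": 0.75}, {"dx": -0.25, "dy": 0.88, "rz": 0.75}, {"dx": -0.13, "dy": 0.9, "rz": 0.75}, {"dx": -0.02, "dy": 0.92, "rz": 0.75}, {"dx": -0.47, "dy": 0.81, "rz": 0.42}, {"dx": -0.4, "dy": 0.84, "rz": 0.43}, {"dx": -0.34, "dy": 0.86, "rz": 0.42}, {"dx": -0.28, "dy": 0.89, "rz": 0.43}, {"dx": -0.07, "dz": 0.5, "ry": 0.75}, {"dx": -0.14, "dy": -0.01, "dz": 0.49, "ry": 0.75}]
[{"dx": -0.2, "dz": 0.46, "ry": 0.75}, {"dx": -0.25, "dz": 0.44, "rx": 0.01, "ry": 0.75}]
end [0.4501 0.036  0.1601] [-179.95  -29.99    2.99]
```

```bash
python3 - <<'E'
from plan import *
p,r,o=cur()
way=[]
import math
for az,yaw,n in [(66,140,4),(55,115,4),(36,65,6),(17,20,5),(4.5,3,3)]:
    rad=.48 if az<60 else .56
    way.append(((rad*math.cos(math.radians(az)),rad*math.sin(math.radians(az)),.22),tooldown(yaw,0),n))
rows(p,r,way,1)
E
```

```text
max 1.2 n 22
[{"dx": -0.9, "dy": -0.8, "rz": 0.7}, {"dx": -1.0, "dy": -0.8, "rz": 0.7}, {"dx": -1.1, "dy": -0.5, "dz": 0.1, "rz": 0.6}, {"dx": -1.1, "dy": -0.5, "rz": 0.7}, {"dx": -0.9, "dy": -0.5, "rz": 0.6}, {"dx": -1.0, "dy": -0.4, "rz": 0.7}, {"dx": -1.0, "dy": -0.3, "rz": 0.6}, {"dx": -1.1, "dy": -0.2, "rz": 0.6}, {"dx": -0.8, "dy": 0.3, "rz": 0.8}, {"dx": -0.8, "dy": 0.4, "rz": 0.9}, {"dx": -0.7, "dy": 0.6, "rz": 0.8}, {"dx": -0.6, "dy": 0.6, "rz": 0.8}]
[{"dx": -0.5, "dy": 0.7, "rz": 0.9}, {"dx": -0.4, "dy": 0.8, "rz": 0.8}, {"dx": -0.7, "dy": 0.8, "rz": 0.9}, {"dx": -0.5, "dy": 0.9, "rz": 0.9}, {"dx": -0.4, "dy": 1.0, "rz": 0.9}, {"dx": -0.2, "dy": 1.1, "rz": 0.9}, {"dy": 1.0, "rz": 0.9}, {"dx": -0.2, "dy": 1.2, "rz": 0.6}, {"dx": -0.1, "dy": 1.1, "rz": 0.5}, {"dx": 0.1, "dy": 1.2, "rz": 0.6}]
end [0.4799 0.0374 0.2195] [1.7995e+02 1.0000e-02 3.0700e+00]
```

Call:
{"fn": "carry_out", "kwargs": {
  "plan": [
    {"fingers":-1,"dx":-0.9,"dy":-0.8,"rz":0.7},
    {"dx":-1.0,"dy":-0.8,"rz":0.7},
    {"dx":-1.0,"dy":-0.5,"dz":0,"rz":0.6},
    {"dx":-1.0,"dy":-0.5,"rz":0.7},
    {"dx":-1.0,"dy":-0.5,"rz":0.6},
    {"dx":-1.0,"dy":-0.4,"rz":0.7},
    {"dx":-1.0,"dy":-0.3,"rz":0.6},
    {"dx":-1.0,"dy":-0.2,"rz":0.6},
    {"dx":-0.8,"dy":0.3,"rz":0.8},
    {"dx":-0.8,"dy":0.4,"rz":0.9},
    {"dx":-0.7,"dy":0.6,"rz":0.8},
    {"dx":-0.6,"dy":0.6,"rz":0.8}
  ]
}}

```text
validation failed for argument at $.pl...
```

Call:
{"fn": "carry_out", "kwargs": {
  "plan": [
    {"fingers":-1.0,"dx":-0.9,"dy":-0.8,"dz":0.0,"rx":0.0,"ry":0.0,"rz":0.7}
  ]
}}

```text
time_s: 0.38
tool_pos: [0.1637, 0.6052, 0.2218]
tool_rot: [-180.0, -0.1, 160.2]
force: [0.0, -0.5, -0.4]
grip_width: 0.0868
```

```bash
sed -i "s/out.append.*/out.append({'fingers':F,**{k:float(v)+0.0 for k,v in zip(['dx','dy','dz','rx','ry','rz'],[*d,*w])}})/; s/^import numpy as np, json/import numpy as np, json\nF=-1.0/; s/'max',max(.*),'n'/'max',max(max(abs(v) for k,v in x.items() if k!='fingers') for x in out),'n'/" plan.py; sed -n 18,40p plan.py
python3 - <<'E'
from plan import *
p,r,o=cur()
way=[]
import math
for az,yaw,n in [(66,140,3),(55,115,5),(36,65,6),(17,20,6),(4.5,3,4)]:
    rad=.48 if az<60 else .56
    way.append(((rad*math.cos(math.radians(az)),rad*math.sin(math.radians(az)),.22),tooldown(yaw,0),n))
rows(p,r,way,1)
E
```

```text
out.append({'fingers':F,**{k:float(v)+0.0 for k,v in zip(['dx','dy','dz','rx','ry','rz'],[*d,*w])}})
            p=p+r.apply(d*.03);r=r*R.from_rotvec(np.radians(w*10))
    print('max',max(max(abs(v) for k,v in x.items() if k!='fingers') for x in out),'n',len(out))
    for i in range(0,len(out),12): print(json.dumps(out[i:i+12]))
    print('end',p.round(4),r.as_euler('xyz',degrees=True).round(2))
max 1.2 n 24
[{"fingers": -1.0, "dx": -1.0, "dy": -0.7, "dz": 0.0, "rx": 0.0, "ry": 0.0, "rz": 0.7}, {"fingers": -1.0, "dx": -1.1, "dy": -0.6, "dz": 0.0, "rx": 0.0, "ry": 0.0, "rz": 0.6}, {"fingers": -1.0, "dx": -1.2, "dy": -0.5, "dz": 0.1, "rx": 0.0, "ry": 0.0, "rz": 0.7}, {"fingers": -1.0, "dx": -0.7, "dy": -0.4, "dz": 0.0, "rx": 0.0, "ry": 0.0, "rz": 0.5}, {"fingers": -1.0, "dx": -0.8, "dy": -0.3, "dz": 0.0, "rx": 0.0, "ry": 0.0, "rz": 0.5}, {"fingers": -1.0, "dx": -0.8, "dy": -0.3, "dz": 0.0, "rx": 0.0, "ry": 0.0, "rz": 0.5}, {"fingers": -1.0, "dx": -0.9, "dy": -0.2, "dz": 0.0, "rx": 0.0, "ry": 0.0, "rz": 0.5}, {"fingers": -1.0, "dx": -0.8, "dy": -0.1, "dz": 0.0, "rx": 0.0, "ry": 0.0, "rz
[... 748 characters left out ...]
0, "rx": 0.0, "ry": 0.0, "rz": 0.8}, {"fingers": -1.0, "dx": -0.3, "dy": 0.8, "dz": 0.0, "rx": 0.0, "ry": 0.0, "rz": 0.7}, {"fingers": -1.0, "dx": -0.1, "dy": 0.9, "dz": 0.0, "rx": 0.0, "ry": 0.0, "rz": 0.8}, {"fingers": -1.0, "dx": 0.0, "dy": 0.9, "dz": 0.0, "rx": 0.0, "ry": 0.0, "rz": 0.7}, {"fingers": -1.0, "dx": -0.1, "dy": 0.9, "dz": 0.0, "rx": 0.0, "ry": 0.0, "rz": 0.4}, {"fingers": -1.0, "dx": -0.1, "dy": 0.8, "dz": 0.0, "rx": 0.0, "ry": 0.0, "rz": 0.5}, {"fingers": -1.0, "dx": 0.0, "dy": 0.9, "dz": 0.0, "rx": 0.0, "ry": 0.0, "rz": 0.4}, {"fingers": -1.0, "dx": 0.0, "dy": 0.9, "dz": 0.0, "rx": 0.0, "ry": 0.0, "rz": 0.4}]
end [0.4781 0.0366 0.2211] [-1.7999e+02  1.1000e-01  3.1700e+00]
```

Call:
{"fn": "carry_out", "kwargs": {
  "plan": [
    {"fingers":-1.0,"dx":-1.0,"dy":-0.7,"dz":0.0,"rx":0.0,"ry":0.0,"rz":0.7},
    {"fingers":-1.0,"dx":-1.0,"dy":-0.6,"dz":0.0,"rx":0.0,"ry":0.0,"rz":0.6},
    {"fingers":-1.0,"dx":-1.0,"dy":-0.5,"dz":0.0,"rx":0.0,"ry":0.0,"rz":0.7},
    {"fingers":-1.0,"dx":-0.8,"dy":-0.4,"dz":0.0,"rx":0.0,"ry":0.0,"rz":0.5},
    {"fingers":-1.0,"dx":-0.9,"dy":-0.3,"dz":0.0,"rx":0.0,"ry":0.0,"rz":0.5},
    {"fingers":-1.0,"dx":-0.9,"dy":-0.3,"dz":0.0,"rx":0.0,"ry":0.0,"rz":0.5},
    {"fingers":-1.0,"dx":-0.9,"dy":-0.2,"dz":0.0,"rx":0.0,"ry":0.0,"rz":0.5},
    {"fingers":-1.0,"dx":-0.8,"dy":-0.1,"dz":0.0,"rx":0.0,"ry":0.0,"rz":0.5},
    {"fingers":-1.0,"dx":-0.8,"dy":0.3,"dz":0.0,"rx":0.0,"ry":0.0,"rz":0.8},
    {"fingers":-1.0,"dx":-0.8,"dy":0.4,"dz":0.0,"rx":0.0,"ry":0.0,"rz":0.9},
    {"fingers":-1.0,"dx":-0.7,"dy":0.5,"dz":0.0,"rx":0.0,"ry":0.0,"rz":0.8},
    {"fingers":-1.0,"dx":-0.6,"dy":0.7,"dz":0.0,"rx":0.0,"ry":0.0,"rz":0.8}
  ]
}}

```text
time_s: 1.88
tool_pos: [0.3532, 0.3166, 0.2227]
tool_rot: [180.0, -0.0, 81.8]
force: [-0.2, -0.3, 0.7]
grip_width: 0.0876
```

Call:
{"fn": "carry_out", "kwargs": {
  "plan": [
    {"fingers":-1.0,"dx":-0.6,"dy":0.7,"dz":0.0,"rx":0.0,"ry":0.0,"rz":0.9},
    {"fingers":-1.0,"dx":-0.4,"dy":0.7,"dz":0.0,"rx":0.0,"ry":0.0,"rz":0.8},
    {"fingers":-1.0,"dx":-0.5,"dy":0.7,"dz":0.0,"rx":0.0,"ry":0.0,"rz":0.8},
    {"fingers":-1.0,"dx":-0.5,"dy":0.8,"dz":0.0,"rx":0.0,"ry":0.0,"rz":0.7},
    {"fingers":-1.0,"dx":-0.3,"dy":0.8,"dz":0.0,"rx":0.0,"ry":0.0,"rz":0.8},
    {"fingers":-1.0,"dx":-0.3,"dy":0.8,"dz":0.0,"rx":0.0,"ry":0.0,"rz":0.7},
    {"fingers":-1.0,"dx":-0.1,"dy":0.9,"dz":0.0,"rx":0.0,"ry":0.0,"rz":0.8},
    {"fingers":-1.0,"dx":0.0,"dy":0.9,"dz":0.0,"rx":0.0,"ry":0.0,"rz":0.7},
    {"fingers":-1.0,"dx":-0.1,"dy":0.9,"dz":0.0,"rx":0.0,"ry":0.0,"rz":0.4},
    {"fingers":-1.0,"dx":-0.1,"dy":0.8,"dz":0.0,"rx":0.0,"ry":0.0,"rz":0.5},
    {"fingers":-1.0,"dx":0.0,"dy":0.9,"dz":0.0,"rx":0.0,"ry":0.0,"rz":0.4},
    {"fingers":-1.0,"dx":0.0,"dy":0.9,"dz":0.0,"rx":0.0,"ry":0.0,"rz":0.4}
  ]
}}

```text
time_s: 3.38
tool_pos: [0.4786, 0.0315, 0.2226]
tool_rot: [-180.0, -0.0, 2.9]
force: [0.0, 0.2, -0.0]
grip_width: 0.0869
```

```bash
python3 - <<'E'
from plan import *
from h import snap
p,r,o=cur()
print(np.round(o['qpos'],1),p,o['tool_rot'])
rows(p,r,[((.45,.036,.16),tooldown(3,30),4)],1)
d=snap('wrist','w1.png')
E
```

```text
[-39.   -3.9  30.9 107.4   2.1  75.9 -95.8] [0.47860729 0.03153445 0.22261685] [-1.79993251e+02 -1.23349364e-02  2.86544211e+00]
max 0.8 n 4
[{"fingers": -1.0, "dx": -0.2, "dy": 0.0, "dz": 0.5, "rx": 0.0, "ry": 0.7, "rz": 0.0}, {"fingers": -1.0, "dx": -0.3, "dy": -0.1, "dz": 0.5, "rx": 0.0, "ry": 0.8, "rz": 0.0}, {"fingers": -1.0, "dx": -0.4, "dy": 0.0, "dz": 0.4, "rx": 0.0, "ry": 0.7, "rz": 0.0}, {"fingers": -1.0, "dx": -0.4, "dy": -0.1, "dz": 0.4, "rx": 0.0, "ry": 0.8, "rz": 0.0}]
end [0.4501 0.0361 0.1613] [-179.99  -30.01    2.86]
```

View pics/w1.png

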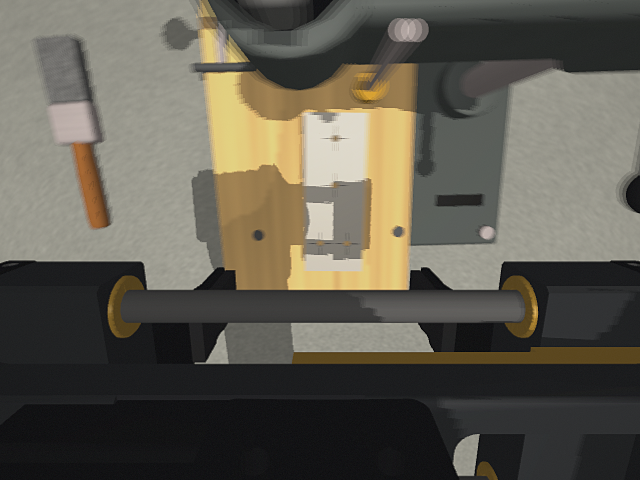

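Call:
{"fn": "carry_out", "kwargs": {
  "plan": [
    {"fingers":-1.0,"dx":-0.2,"dy":0.0,"dz":0.5,"rx":0.0,"ry":0.7,"rz":0.0},
    {"fingers":-1.0,"dx":-0.3,"dy":-0.1,"dz":0.5,"rx":0.0,"ry":0.8,"rz":0.0},
    {"fingers":-1.0,"dx":-0.4,"dy":0.0,"dz":0.4,"rx":0.0,"ry":0.7,"rz":0.0},
    {"fingers":-1.0,"dx":-0.4,"dy":-0.1,"dz":0.4,"rx":0.0,"ry":0.8,"rz":0.0},
    {"fingers":-1.0,"dx":0.0,"dy":0.0,"dz":0.0,"rx":0.0,"ry":0.0,"rz":0.0}
  ]
}}

```text
time_s: 4.05
tool_pos: [0.4716, 0.0424, 0.1414]
tool_rot: [-179.2, -22.6, 2.9]
force: [-0.5, 0.5, -0.8]
grip_width: 0.0868
```

```bash
cat >> h.py <<'E'
def wristE(d,o):
    """add world->camera extrinsics to a wrist picture"""
    T=np.eye(4);T[:3,:3]=R.from_euler('xyz',o['tool_rot'],degrees=True).as_matrix();T[:3,3]=o['tool_pos']
    d['extrinsics']=np.linalg.inv(T@np.array(d['tool_from_camera']));return d
def wsnap(fn):
    o=sensors.get_obs();d=snap('wrist',fn);wristE(d,o)
    np.savez('pics/'+fn[:-4]+'.npz',mtx=d['mtx'],extrinsics=d['extrinsics']);return d,o
def crop(fn,x0,x1,y0,y1,f,out):
    a=cv2.imread('pics/'+fn)[y0:y1,x0:x1];cv2.imwrite('pics/'+out,cv2.resize(a,None,fx=f,fy=f,interpolation=cv2.INTER_CUBIC))
E
python3 - <<'E'
from h import *
d,o=wsnap('w2.png');print(np.round(o['qpos'],1),o['tool_pos'],o['tool_rot'],o['time_s'])
E
```

```text
[ -16.2  -17.2    5.6  131.8    5.5   42.9 -100.8] [0.47159548 0.04239819 0.14140248] [-179.15985952  -22.61636512    2.88916631] 4.05
```

View pics/w2.png

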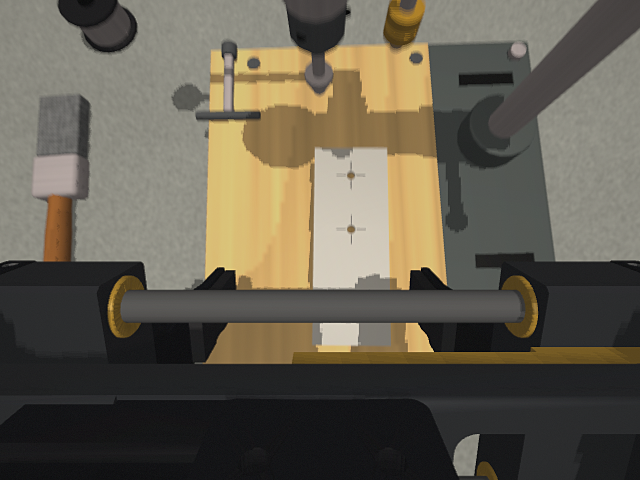

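```bash
python3 - <<'E'
from h import *
crop('w2.png',270,430,60,260,3,'w2z.png')
d=snap('scene','scene2.png');crop('scene2.png',260,340,260,340,7,'s2z.png')
E
```

```text
(no output)
```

View pics/w2z.png

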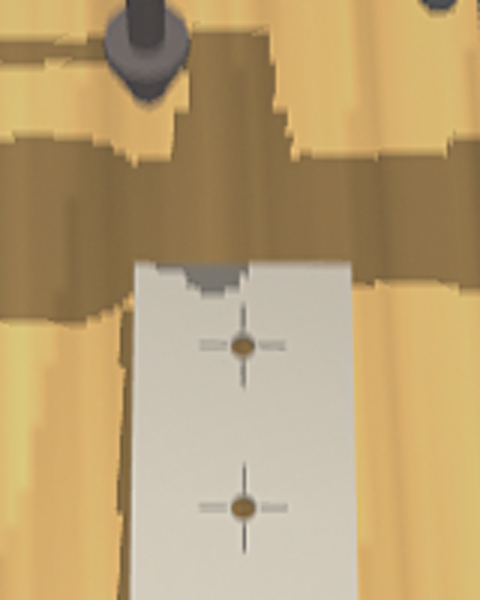

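View pics/s2z.png

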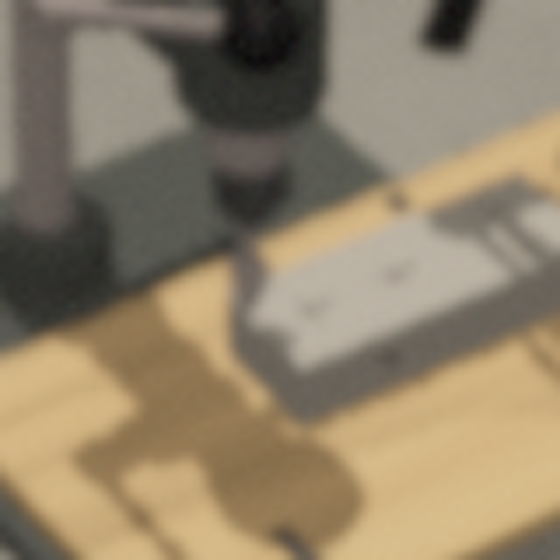

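```bash
python3 - <<'E'
from h import *
d=dict(np.load('pics/w2.npz'))
l=onz(d,(351,175),.062);m=onz(d,(351,229.3),.062);print('lone',l,'mid',m,np.linalg.norm(l-m))
# corners far
print('farL',onz(d,(270+134/3,60+263/3),.062),'farR',onz(d,(270+351/3,60+263/3),.062))
for h in (.08,.09,.1,.11): print(h,onz(d,(319.3,93.5),h))
E
```

```text
lone [0.56007991 0.02691476 0.062     ] mid [0.5177989  0.02508238 0.062     ] 0.04232070217103395
farL [0.58075507 0.05606412 0.062     ] farR [5.83562189e-01 2.09597527e-05 6.20000000e-02]
0.08 [0.61534764 0.05403808 0.08      ]
0.09 [0.60919194 0.05346459 0.09      ]
0.1 [0.60303625 0.0528911  0.1       ]
0.11 [0.59688055 0.05231761 0.11      ]
```

```bash
python3 - <<'E'
from plan import *
p,r,o=cur()
rows(p,r,[((.486,.0237,.085),tooldown(2.6,23),3)],2)
E
```

```text
max 0.68 n 3
[{"fingers": -1.0, "dx": -0.2, "dy": 0.24, "dz": 0.68, "rx": -0.04, "ry": -0.01, "rz": 0.01}, {"fingers": -1.0, "dx": -0.21, "dy": 0.24, "dz": 0.67, "rx": -0.03, "ry": -0.01, "rz": 0.01}, {"fingers": -1.0, "dx": -0.2, "dy": 0.23, "dz": 0.68, "rx": -0.04, "ry": -0.01, "rz": 0.01}]
end [0.4859 0.0237 0.0851] [-179.99  -22.99    2.56]
```

Call:
{"fn": "carry_out", "kwargs": {
  "plan": [
    {"fingers":-1.0,"dx":-0.2,"dy":0.24,"dz":0.68,"rx":-0.04,"ry":0.0,"rz":0.01},
    {"fingers":-1.0,"dx":-0.2,"dy":0.24,"dz":0.68,"rx":-0.04,"ry":0.0,"rz":0.01},
    {"fingers":-1.0,"dx":-0.2,"dy":0.24,"dz":0.68,"rx":-0.03,"ry":0.0,"rz":0.01},
    {"fingers":-1.0,"dx":0.0,"dy":0.0,"dz":0.0,"rx":0.0,"ry":0.0,"rz":0.0}
  ]
}}

```text
time_s: 4.65
tool_pos: [0.4873, 0.0242, 0.085]
tool_rot: [-180.0, -23.3, 2.6]
force: [0.3, 0.2, 0.2]
grip_width: 0.0871
```

```bash
python3 - <<'E'
from h import *
d,o=wsnap('w3.png');print(np.round(o['qpos'],1),o['tool_pos'],o['tool_rot'],o['time_s'],o['force'])
crop('w3.png',240,440,0,240,2.5,'w3z.png')
E
```

```text
[-15.7 -10.9   7.7 134.6   6.4  33.2 -99.8] [0.48729236 0.0241704  0.08500862] [-179.97959888  -23.29519229    2.61650311] 4.65 [0.28804349 0.16620293 0.18759561]
```

View pics/w3.png

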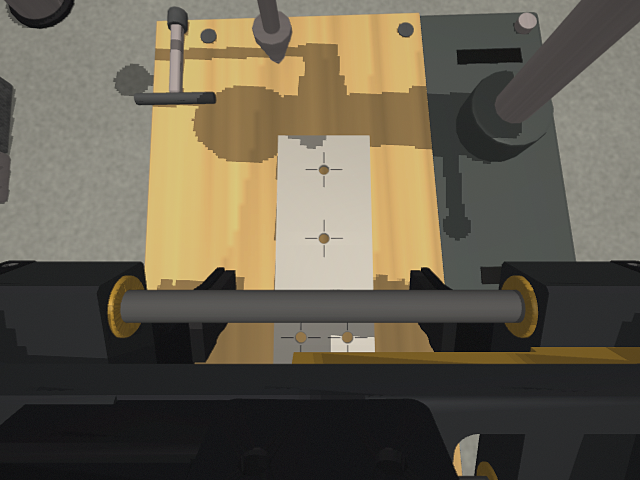

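View pics/w3z.png

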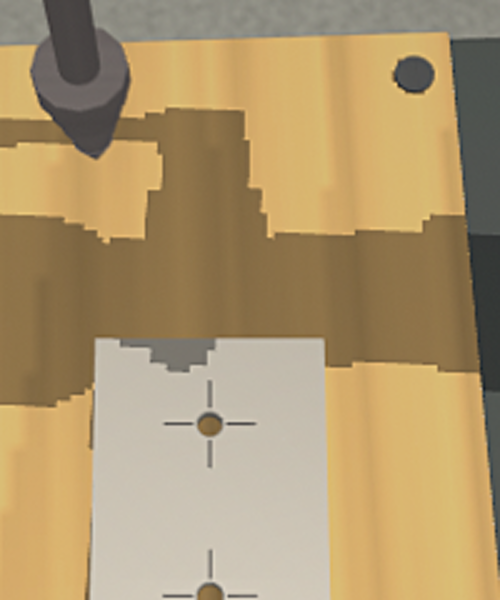

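```bash
python3 - <<'E'
from h import *
d2=dict(np.load('pics/w2.npz'));d3=dict(np.load('pics/w3.npz'))
print('tip',tri(d2,(319.3,93.5),d3,(278.5,62.7)))
l=onz(d3,(324,169.5),.062);m=onz(d3,(324,238.2),.062);p1=onz(d3,(301,337.5),.062);p2=onz(d3,(347.5,337.5),.062)
print(l,m,p1,p2,np.linalg.norm(l-m),np.linalg.norm(p1-p2))
u=l-(p1+p2)/2;print('yaw',np.degrees(np.arctan2(u[1],u[0])),np.linalg.norm(u))
for n,d,a,b in (('w3',d3,(159,17),(419.5,12.5)),):
    A=onz(d,a,.03);B=onz(d,b,.03);M=(A+B)/2;y=(A-B)[:2];print(n,A,B,np.linalg.norm(y));y/=np.linalg.norm(y);x=np.array([y[1],-y[0]]);print('axis',M[:2]-.09*x,np.degrees(np.arctan2(x[1],x[0])))
print(tri(d2,(351,175),d3,(324,169.5)))
E
```

```text
tip (array([0.60885308, 0.05383463, 0.08976004]), np.float64(0.001108755405382736))
[0.55904267 0.0269885  0.062     ] [0.51720739 0.02511098 0.062     ] [0.46080913 0.0353529  0.062     ] [0.46198652 0.0095823  0.062     ] 0.04187739425001873 0.02579748789141532
yaw 2.6508665512447336 0.09774944670138867
w3 [0.68633256 0.15739422 0.03      ] [ 0.69916378 -0.03929633  0.03      ] 0.19710863688920263
axis [0.60293907 0.05319019] 3.7324356246727572
(array([0.56106646, 0.02687235, 0.05791157]), np.float64(0.0009314308097752986))
```

Call:
{"fn": "carry_out", "kwargs": {
  "plan": [
    {"fingers":-1.0,"dx":-0.15,"dy":0.0,"dz":0.34,"rx":0.0,"ry":0.0,"rz":0.0},
    {"fingers":-1.0,"dx":-0.15,"dy":0.0,"dz":0.34,"rx":0.0,"ry":0.0,"rz":0.0},
    {"fingers":-1.0,"dx":-0.15,"dy":0.0,"dz":0.34,"rx":0.0,"ry":0.0,"rz":0.0},
    {"fingers":-1.0,"dx":-0.13,"dy":0.0,"dz":0.3,"rx":0.0,"ry":0.0,"rz":0.0},
    {"fingers":-1.0,"dx":0.0,"dy":0.0,"dz":0.0,"rx":0.0,"ry":0.0,"rz":0.0}
  ]
}}

```text
time_s: 5.32
tool_pos: [0.4843, 0.0239, 0.0389]
tool_rot: [180.0, -23.1, 2.6]
force: [0.6, 0.2, 0.3]
grip_width: 0.0868
```

```bash
python3 - <<'E'
from h import *
d,o=wsnap('w4.png');print(np.round(o['qpos'],1),o['tool_pos'],o['tool_rot'],o['time_s'],o['force'])
E
```

```text
[ -15.4   -6.3    7.8  137.2    6.3   26.1 -100. ] [0.48430095 0.02385326 0.03893142] [179.98607241 -23.12367951   2.63810421] 5.325 [0.63422246 0.17777081 0.26554783]
```

View pics/w4.png

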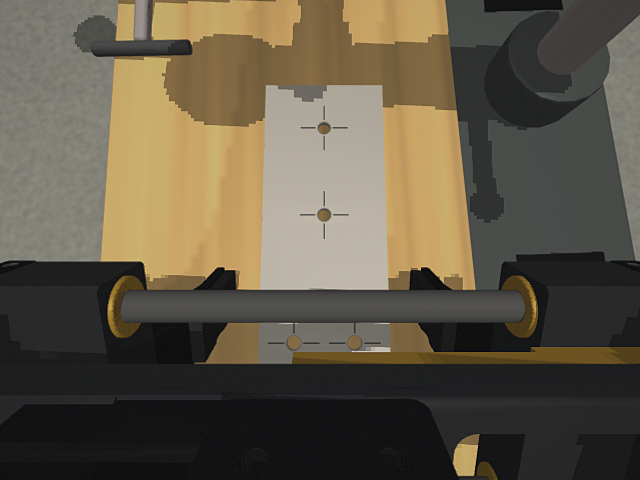

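Call:
{"fn": "carry_out", "kwargs": {
  "plan": [
    {"fingers":1.0,"dx":0.0,"dy":0.0,"dz":0.0,"rx":0.0,"ry":0.0,"rz":0.0},
    {"fingers":1.0,"dx":0.0,"dy":0.0,"dz":0.0,"rx":0.0,"ry":0.0,"rz":0.0},
    {"fingers":1.0,"dx":0.0,"dy":0.0,"dz":0.0,"rx":0.0,"ry":0.0,"rz":0.0},
    {"fingers":1.0,"dx":0.0,"dy":0.0,"dz":0.0,"rx":0.0,"ry":0.0,"rz":0.0},
    {"fingers":1.0,"dx":0.0,"dy":0.0,"dz":0.0,"rx":0.0,"ry":0.0,"rz":0.0}
  ],
  "force": 12
}}

```text
time_s: 6.0
tool_pos: [0.4854, 0.024, 0.0405]
tool_rot: [-180.0, -23.3, 2.6]
force: [-0.7, -0.4, 1.4]
grip_width: 0.0555
```

```bash
python3 - <<'E'
from h import *
d,o=wsnap('w5.png');print(np.round(o['qpos'],1),o['tool_pos'],o['tool_rot'],o['time_s'],o['force'],o['grip_width'])
l=onz(d,(324,128),.062);print(l)
print(proj(d,[l[0],l[1],.092]),proj(d,[l[0]+.008,l[1],.092]))
from plan import *
p,r,o=cur()
import plan; plan.F=1.0
rows(p,r,[(p+[.040,.026,0.0],tooldown(2.6,23),6)],2)
E
```

```text
[ -15.5   -6.4    7.8  137.1    6.3   26.1 -100. ] [0.48541126 0.02400867 0.04048297] [-179.98809621  -23.28083356    2.62668623] 6.0 [-0.67240584 -0.4026008   1.4042249 ] 0.05553779242568649
[0.56083111 0.02721136 0.062     ]
[324.37023961  90.77429361] [325.28241141  72.12641018]
max 0.21 n 6
[{"fingers": 1.0, "dx": 0.21, "dy": -0.13, "dz": 0.09, "rx": 0.0, "ry": 0.0, "rz": 0.0}, {"fingers": 1.0, "dx": 0.21, "dy": -0.14, "dz": 0.09, "rx": 0.0, "ry": -0.01, "rz": 0.0}, {"fingers": 1.0, "dx": 0.21, "dy": -0.13, "dz": 0.09, "rx": 0.0, "ry": 0.0, "rz": 0.0}, {"fingers": 1.0, "dx": 0.21, "dy": -0.14, "dz": 0.09, "rx": 0.0, "ry": -0.01, "rz": 0.0}, {"fingers": 1.0, "dx": 0.21, "dy": -0.13, "dz": 0.09, "rx": 0.0, "ry": 0.0, "rz": 0.0}, {"fingers": 1.0, "dx": 0.21, "dy": -0.13, "dz": 0.09, "rx": 0.0, "ry": -0.01, "rz": 0.0}]
end [0.5254 0.0499 0.0405] [-179.99  -22.98    2.62]
```

View pics/w5.png

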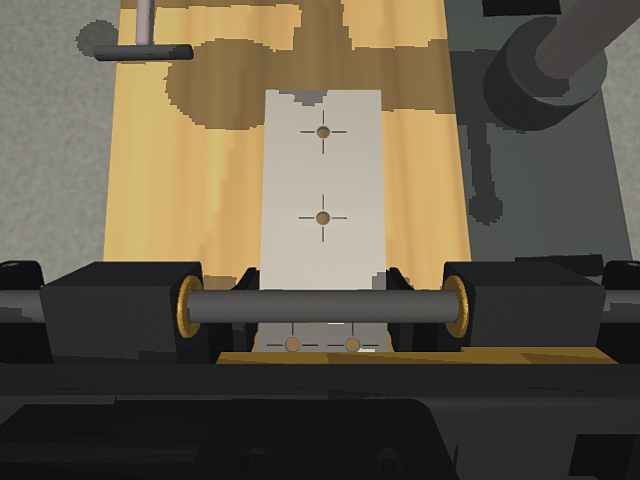

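Call:
{"fn": "carry_out", "kwargs": {
  "plan": [
    {"fingers":1.0,"dx":0.2,"dy":-0.14,"dz":0.085,"rx":0.0,"ry":0.0,"rz":0.0},
    {"fingers":1.0,"dx":0.2,"dy":-0.14,"dz":0.085,"rx":0.0,"ry":0.0,"rz":0.0},
    {"fingers":1.0,"dx":0.2,"dy":-0.14,"dz":0.085,"rx":0.0,"ry":0.0,"rz":0.0},
    {"fingers":1.0,"dx":0.2,"dy":-0.14,"dz":0.085,"rx":0.0,"ry":0.0,"rz":0.0},
    {"fingers":1.0,"dx":0.2,"dy":-0.14,"dz":0.085,"rx":0.0,"ry":0.0,"rz":0.0},
    {"fingers":1.0,"dx":0.2,"dy":-0.14,"dz":0.085,"rx":0.0,"ry":0.0,"rz":0.0},
    {"fingers":1.0,"dx":0.0,"dy":0.0,"dz":0.0,"rx":0.0,"ry":0.0,"rz":0.0}
  ]
}}

```text
time_s: 6.92
tool_pos: [0.5237, 0.052, 0.0403]
tool_rot: [-180.0, -23.3, 2.7]
force: [1.5, 1.5, -0.2]
grip_width: 0.0555
```

```bash
python3 - <<'E'
from h import *
d,o=wsnap('w6.png');print(np.round(o['qpos'],1),o['tool_pos'],o['tool_rot'],o['time_s'],o['force'],o['grip_width'])
crop('w6.png',220,420,0,240,2.5,'w6z.png')
E
```

```text
[ -16.8   -0.9    6.   132.2    7.5   25.9 -104.1] [0.52369169 0.05203151 0.04026761] [-179.96394257  -23.28274042    2.69036327] 6.925 [ 1.53988911  1.48675658 -0.16162049] 0.055529894768373576
```

View pics/w6.png

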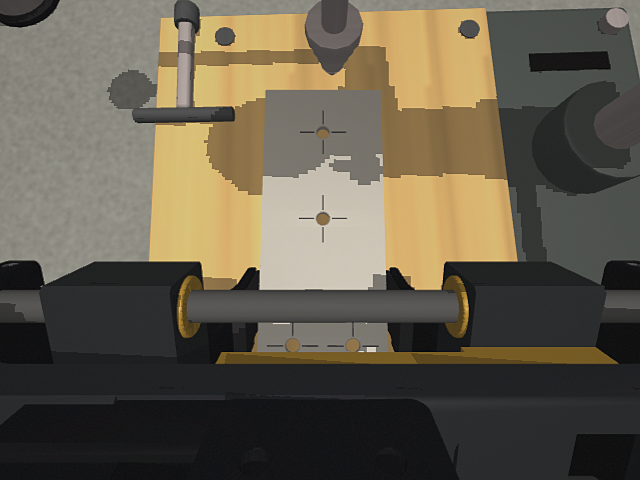

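View pics/w6z.png

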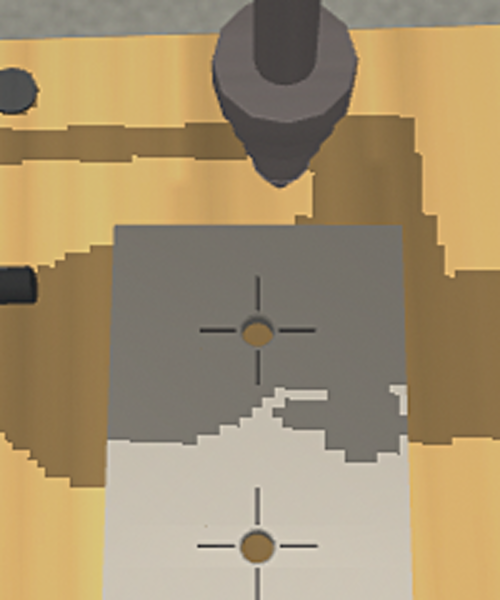

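```bash
cat >> h.py <<'E'
def ntri(L):
    A=np.zeros((3,3));b=np.zeros(3)
    for d,u in L:
        o,v=ray(d,u);P=np.eye(3)-np.outer(v,v);A+=P;b+=P@o
    x=np.linalg.solve(A,b);return x,[np.round(proj(d,x)-np.array(u),1).tolist() for d,u in L]
def ld(n): return dict(np.load('pics/'+n+'.npz'))
E
python3 - <<'E'
from h import *
W={k:ld(k) for k in('w2','w3','w6')}
T={'w2':(319.3,93.5),'w3':(278.5,62.7),'w6':(332,73.4)}
for s in (('w3','w6'),('w2','w3','w6'),('w2','w6')):
    x,e=ntri([(W[k],T[k]) for k in s]);print(s,x.round(4),e)
d=W['w6'];l=onz(d,(323,132),.062);print('lone',l)
for h in(.085,.09,.095,.1): 
    t=onz(d,T['w6'],h);print(h,t.round(4),((t-l)*1000).round(1))
# vertical lines: chuck axis: board frame
A=onz(d,(159.5,16.5),.03);B=onz(d,(487,9),.03);y=(A-B)[:2];print(A,B,np.linalg.norm(y));y/=np.linalg.norm(y);x=np.array([y[1],-y[0]]);ax=((A+B)/2)[:2]-.09*x;print('axis',ax,np.degrees(np.arctan2(x[1],x[0])),(ax-l[:2])*1000)
E
```

```text
('w3', 'w6') [0.602  0.0526 0.0985] [[0.0, -0.0], [-0.0, 0.0]]
('w2', 'w3', 'w6') [0.6061 0.0531 0.0935] [[0.1, 1.3], [0.7, -0.7], [-1.2, -1.4]]
('w2', 'w6') [0.6112 0.0532 0.0861] [[0.7, 0.6], [-1.2, -1.1]]
lone [0.5969504  0.05569592 0.062     ]
0.085 [0.6115 0.0527 0.085 ] [14.5 -3.  23. ]
0.09 [0.6079 0.0527 0.09  ] [11. -3. 28.]
0.095 [0.6044 0.0527 0.095 ] [ 7.5 -3.  33. ]
0.1 [0.6009 0.0526 0.1   ] [ 3.9 -3.1 38. ]
[0.68339258 0.15926891 0.03      ] [ 0.69789867 -0.03988073  0.03      ] 0.1996772557736451
axis [0.60088343 0.0531558 ] 4.166076754364712 [ 3.93302859 -2.54012026]
```

Call:
{"fn": "carry_out", "kwargs": {
  "plan": [
    {"fingers":1.0,"dx":0.067,"dy":0.053,"dz":0.029,"rx":0.0,"ry":0.0,"rz":0.0},
    {"fingers":1.0,"dx":0.066,"dy":0.053,"dz":0.028,"rx":0.0,"ry":0.0,"rz":0.0},
    {"fingers":1.0,"dx":0.0,"dy":0.0,"dz":0.0,"rx":0.0,"ry":0.0,"rz":0.0},
    {"fingers":1.0,"dx":0.0,"dy":0.0,"dz":0.0,"rx":0.0,"ry":0.0,"rz":0.0}
  ]
}}

```text
time_s: 7.48
tool_pos: [0.5275, 0.0477, 0.0403]
tool_rot: [-180.0, -23.2, 2.6]
force: [0.1, -0.0, -1.8]
grip_width: 0.056
```

```bash
python3 - <<'E'
from h import *
d,o=wsnap('w7.png');print(o['tool_pos'],o['tool_rot'],o['time_s'],o['force'],o['grip_width'])
crop('w7.png',220,420,0,240,2.5,'w7z.png')
s=snap('scene','s7.png');crop('s7.png',260,340,255,325,8,'s7z.png')
E
```

```text
[0.52750226 0.04772179 0.04026373] [-179.99591327  -23.24291739    2.60729184] 7.475 [ 0.07726415 -0.00888998 -1.84479519] 0.05602828752836331
```

View pics/w7z.png

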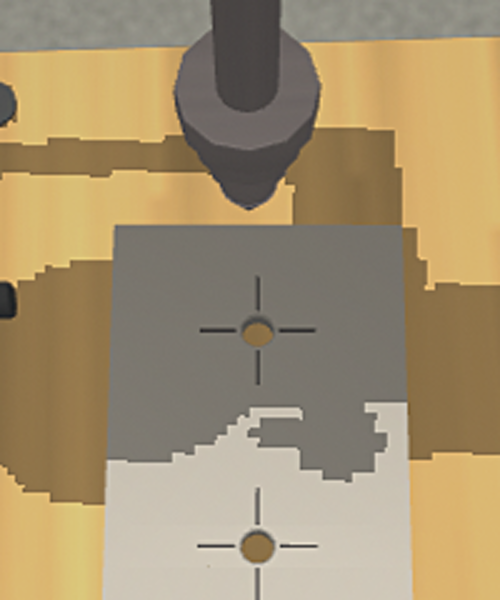

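View pics/s7z.png

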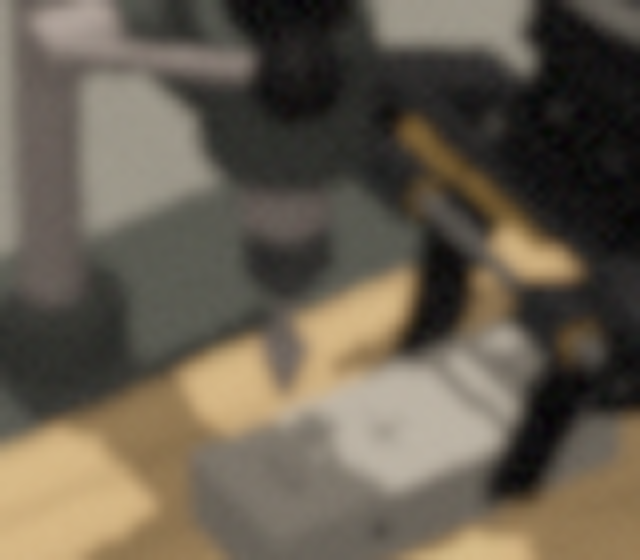

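```bash
python3 - <<'E'
from h import *
s=snap('scene')
d=ld('w7');l=onz(d,(323,132),.062);print('lone',l)
t7=(319.6,82.8)
for h in(.09,.095,.1,.105): 
    t=onz(d,t7,h);print(h,t.round(4),((t-l)*1000).round(1))
print('w7-scene',tri(d,t7,s,(295.9,303.3)))
W={k:ld(k) for k in('w3','w6')};T={'w3':(278.5,62.7),'w6':(332,73.4)}
print(ntri([(d,t7),(W['w3'],T['w3'])]),ntri([(d,t7),(W['w3'],T['w3']),(W['w6'],T['w6'])]))
# scene consistency for hole and mid
print('scene lone',onz(s,(260+284/8,255+474/8),.062),'mid',onz(s,(260+385/8,255+430/8),.062), 'mid wrist',onz(d,(323,218),.062))
m=onz(s,(260+385/8,255+430/8),.062)
for h in(.09,.095,.1,.105):
    t=onz(s,(295.9,303.3),h);print(h,((t-m)*1000).round(1), ((onz(d,t7,h)-onz(d,(323,218.2),.062))*1000).round(1))
E
```

```text
lone [0.60075374 0.05127613 0.062     ]
0.09 [0.6074 0.053  0.09  ] [ 6.7  1.7 28. ]
0.095 [0.6041 0.0528 0.095 ] [ 3.3  1.5 33. ]
0.1 [0.6007 0.0526 0.1   ] [-0.   1.3 38. ]
0.105 [0.5974 0.0524 0.105 ] [-3.4  1.1 43. ]
w7-scene (array([0.59991655, 0.05254289, 0.10122909]), np.float64(6.933599312445017e-06))
(array([0.60165639, 0.05261622, 0.09874393]), [[0.1, -0.2], [-0.1, 0.1]]) (array([0.60175072, 0.05263197, 0.09866768]), [[0.1, -0.3], [-0.1, 0.1], [0.0, 0.2]])
scene lone [0.60119505 0.05294091 0.062     ] mid [0.5586595  0.05065825 0.062     ] mid wrist [0.55912649 0.04939955 0.062     ]
0.09 [34.6 -9.4 28. ] [48.4  3.6 28. ]
0.095 [37.6 -4.4 33. ] [45.   3.4 33. ]
0.1 [40.5  0.6 38. ] [41.7  3.2 38. ]
0.105 [43.5  5.7 43. ] [38.4  3.  43. ]
```

Call:
{"fn": "carry_out", "kwargs": {
  "plan": [
    {"fingers":1.0,"dx":0.0,"dy":-0.04,"dz":0.0,"rx":0.0,"ry":0.0,"rz":0.0},
    {"fingers":1.0,"dx":0.0,"dy":0.0,"dz":0.0,"rx":0.0,"ry":0.0,"rz":0.0},
    {"fingers":1.0,"dx":0.0,"dy":0.0,"dz":0.0,"rx":0.0,"ry":0.0,"rz":0.0}
  ]
}}

```text
time_s: 8.0
tool_pos: [0.5276, 0.0493, 0.0405]
tool_rot: [-180.0, -23.3, 2.6]
force: [0.5, 0.2, -2.7]
grip_width: 0.0555
```

```bash
python3 - <<'E'
from h import *
d,o=wsnap('w8.png');print(o['tool_pos'],o['tool_rot'],o['time_s'],o['force'],o['grip_width'])
crop('w8.png',260,380,50,160,5,'w8z.png')
E
```

```text
[0.5276079  0.04933163 0.04045024] [-179.98574363  -23.26382243    2.63638262] 8.0 [ 0.49891202  0.22279192 -2.72509797] 0.05547191531171061
```

View pics/w8z.png

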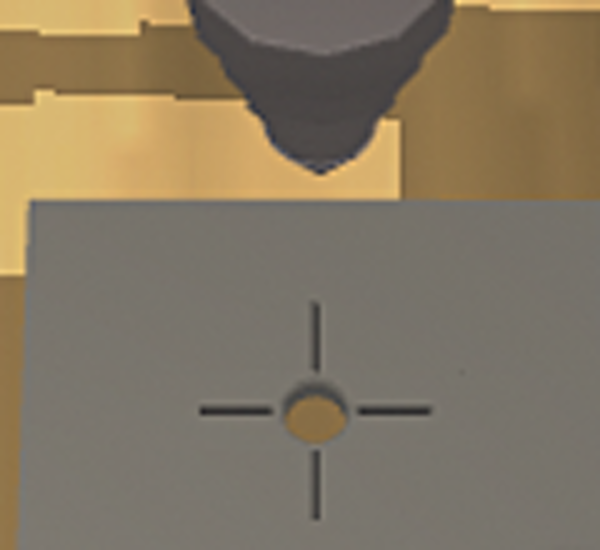

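Call:
{"fn": "carry_out", "kwargs": {
  "plan": [
    {"fingers":-1.0,"dx":0.0,"dy":0.0,"dz":0.0,"rx":0.0,"ry":0.0,"rz":0.0},
    {"fingers":-1.0,"dx":0.0,"dy":0.0,"dz":0.0,"rx":0.0,"ry":0.0,"rz":0.0},
    {"fingers":-1.0,"dx":0.0,"dy":0.0,"dz":0.0,"rx":0.0,"ry":0.0,"rz":0.0},
    {"fingers":-1.0,"dx":0.0,"dy":0.0,"dz":0.0,"rx":0.0,"ry":0.0,"rz":0.0}
  ]
}}

```text
time_s: 8.55
tool_pos: [0.5278, 0.0493, 0.0406]
tool_rot: [-180.0, -23.3, 2.6]
force: [-0.2, 0.7, 0.1]
grip_width: 0.084
```

```bash
python3 - <<'E'
from h import *
d,o=wsnap('w9.png');print(o['tool_pos'],o['tool_rot'],o['time_s'],o['force'],o['grip_width'])
crop('w9.png',260,380,50,160,5,'w9z.png')
E
```

```text
[0.52780352 0.04932925 0.04064109] [-179.98401282  -23.28909531    2.63637302] 8.55 [-0.16936351  0.72698973  0.11291613] 0.08403747489498206
```

View pics/w9z.png

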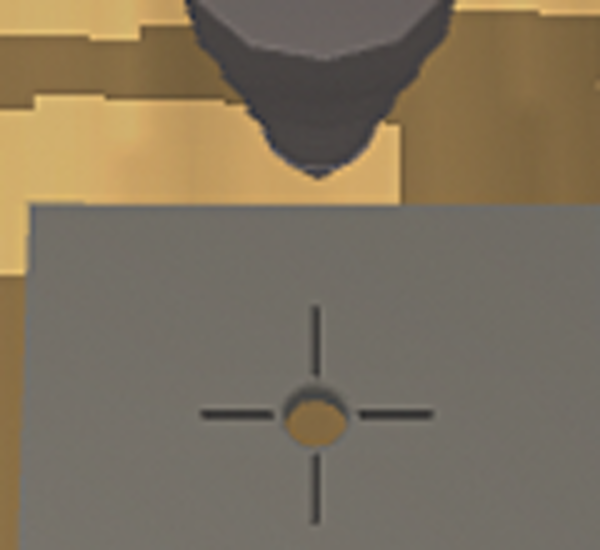

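```bash
python3 - <<'E'
from plan import *
p,r,o=cur()
rows(p,r,[((.51,.049,.10),tooldown(2.6,23),3),((.506,.1075,.10),tooldown(-30,23),5)],2)
E
```

```text
max 0.69 n 8
[{"fingers": -1.0, "dx": 0.08, "dy": -0.01, "dz": -0.68, "rx": 0.0, "ry": -0.01, "rz": 0.0}, {"fingers": -1.0, "dx": 0.08, "dy": 0.0, "dz": -0.69, "rx": 0.0, "ry": -0.01, "rz": 0.0}, {"fingers": -1.0, "dx": 0.08, "dy": -0.01, "dz": -0.68, "rx": 0.0, "ry": -0.01, "rz": 0.0}, {"fingers": -1.0, "dx": -0.01, "dy": -0.39, "dz": 0.0, "rx": -0.26, "ry": 0.0, "rz": 0.6}, {"fingers": -1.0, "dx": -0.05, "dy": -0.39, "dz": -0.03, "rx": -0.25, "ry": 0.0, "rz": 0.6}, {"fingers": -1.0, "dx": -0.09, "dy": -0.38, "dz": -0.03, "rx": -0.26, "ry": 0.0, "rz": 0.6}, {"fingers": -1.0, "dx": -0.13, "dy": -0.36, "dz": -0.06, "rx": -0.25, "ry": 0.0, "rz": 0.6}, {"fingers": -1.0, "dx": -0.16, "dy": -0.35, "dz": -0.07, "rx": -0.26, "ry": 0.0, "rz": 0.6}]
end [0.5061 0.1076 0.1   ] [179.94 -22.99 -29.96]
```

Call:
{"fn": "carry_out", "kwargs": {
  "plan": [
    {"fingers":-1.0,"dx":0.08,"dy":0.0,"dz":-0.68,"rx":0.0,"ry":0.0,"rz":0.0},
    {"fingers":-1.0,"dx":0.08,"dy":0.0,"dz":-0.68,"rx":0.0,"ry":0.0,"rz":0.0},
    {"fingers":-1.0,"dx":0.08,"dy":0.0,"dz":-0.68,"rx":0.0,"ry":0.0,"rz":0.0},
    {"fingers":-1.0,"dx":0.0,"dy":-0.39,"dz":0.0,"rx":-0.26,"ry":0.0,"rz":0.6},
    {"fingers":-1.0,"dx":-0.05,"dy":-0.39,"dz":-0.03,"rx":-0.25,"ry":0.0,"rz":0.6},
    {"fingers":-1.0,"dx":-0.1,"dy":-0.38,"dz":-0.03,"rx":-0.26,"ry":0.0,"rz":0.6},
    {"fingers":-1.0,"dx":-0.13,"dy":-0.36,"dz":-0.06,"rx":-0.25,"ry":0.0,"rz":0.6},
    {"fingers":-1.0,"dx":-0.16,"dy":-0.35,"dz":-0.07,"rx":-0.26,"ry":0.0,"rz":0.6},
    {"fingers":-1.0,"dx":0.0,"dy":0.0,"dz":0.0,"rx":0.0,"ry":0.0,"rz":0.0},
    {"fingers":-1.0,"dx":0.0,"dy":0.0,"dz":0.0,"rx":0.0,"ry":0.0,"rz":0.0}
  ]
}}

```text
time_s: 9.85
tool_pos: [0.506, 0.0947, 0.1073]
tool_rot: [-179.1, -23.5, -25.3]
force: [-0.6, 0.1, -0.3]
grip_width: 0.0873
```

```bash
python3 - <<'E'
from h import *
d,o=wsnap('w10.png');print(o['tool_pos'],o['tool_rot'],o['time_s'],o['force'],np.round(o['qpos'],1))
crop('w10.png',240,400,40,200,3.75,'w10z.png')
E
```

```text
[0.5059603  0.09474048 0.10727869] [-179.05276144  -23.52031201  -25.26230382] 9.85 [-0.58787801  0.07360636 -0.27450333] [   7.6   -3.9  -32.4  125.3   22.1   44.  -154.2]
```

View pics/w10.png

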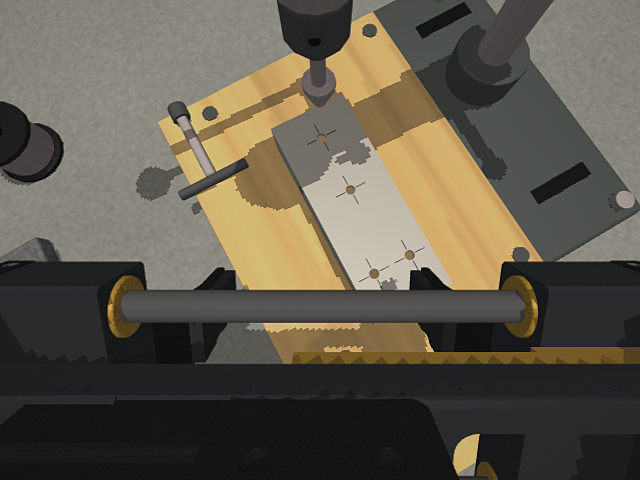

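View pics/w10z.png

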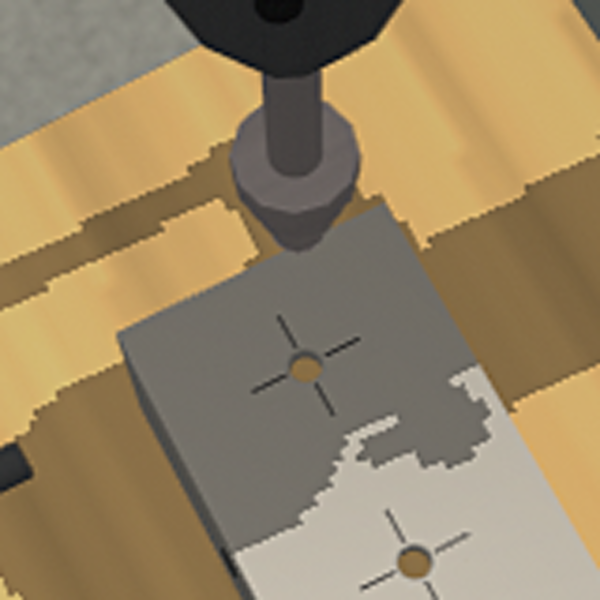

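```bash
python3 - <<'E'
from h import *
a=ld('w9');b=ld('w10')
ta,tb=(323.6,84.8),(319.2,106.8); ha,hb=(323.2,132.6),(321.3,137.9)
t,e=ntri([(a,ta),(b,tb)]);h,e2=ntri([(a,ha),(b,hb)])
print('tip',t,e,'hole',h,e2,'diff',(t-h)*1000)
for d,u,k in((a,ta,ha),(b,tb,hb)):
    l=onz(d,k,.062)
    v=d['extrinsics'][2,:3]; f=np.array([v[0],v[1]])/np.hypot(v[0],v[1]); n=np.array([-f[1],f[0]])
    for z in(.094,.1): 
        x=(onz(d,u,z)-l)[:2]*1000; print(z,l.round(4),x.round(2),'perp',round(x@n,2),'along',round(x@f,2),'n',n.round(2))
E
```

```text
tip [0.60284369 0.05286856 0.09641888] [[-0.1, 0.2], [-0.0, -0.1]] hole [0.6014841  0.05293815 0.06009382] [[-0.2, 0.8], [-0.1, -0.6]] diff [ 1.35959308 -0.06958038 36.32505758]
0.094 [0.601  0.0528 0.062 ] [3.57 0.09] perp -0.08 along 3.57 n [-0.05  1.  ]
0.1 [0.601  0.0528 0.062 ] [-0.41 -0.07] perp -0.05 along -0.41 n [-0.05  1.  ]
0.094 [0.6002 0.0534 0.062 ] [ 3.89 -1.06] perp 0.33 along 4.02 n [0.34 0.94]
0.1 [0.6002 0.0534 0.062 ] [0.6 0.3] perp 0.49 along 0.46 n [0.34 0.94]
```

```bash
python3 - <<'E'
from plan import *
from h import *
tfc=np.array(imaging.read_camera('wrist')['tool_from_camera']); K=np.array(imaging.read_camera('wrist')['mtx'])
p,r,o=cur()
for pos,yaw,tilt,lean in [((.525,.17,.11),0,12,-20),((.525,.16,.10),-5,15,-20),((.54,.16,.09),-8,18,-22)]:
    rt=R.from_euler('x',lean,degrees=True)*tooldown(yaw,tilt)
    T=np.eye(4);T[:3,:3]=rt.as_matrix();T[:3,3]=pos
    d={'mtx':K,'extrinsics':np.linalg.inv(T@tfc)}
    print(pos,'cam',(T@tfc)[:3,3].round(3),'tip',proj(d,(.602,.0528,.098)).round(),'hole',proj(d,(.601,.0528,.062)).round(),'lowest finger',rt.as_matrix()[2].round(2))
pos,yaw,tilt,lean=(.54,.16,.10),-8,18,-22
rt=R.from_euler('x',lean,degrees=True)*tooldown(yaw,tilt)
rows(p,r,[(pos,rt,5)],2)
E
```

```text
(0.525, 0.17, 0.11) cam [0.555 0.229 0.271] tip [488. 156.] hole [450. 167.] lowest finger [ 0.2   0.34 -0.92]
(0.525, 0.16, 0.1) cam [0.546 0.218 0.263] tip [474. 142.] hole [436. 160.] lowest finger [ 0.27  0.34 -0.9 ]
(0.54, 0.16, 0.09) cam [0.552 0.224 0.251] tip [475. 160.] hole [436. 178.] lowest finger [ 0.34  0.37 -0.87]
max 0.48 n 5
[{"fingers": -1.0, "dx": 0.01, "dy": -0.48, "dz": 0.06, "rx": -0.3, "ry": 0.01, "rz": -0.47}, {"fingers": -1.0, "dx": 0.04, "dy": -0.48, "dz": 0.04, "rx": -0.29, "ry": 0.02, "rz": -0.46}, {"fingers": -1.0, "dx": 0.08, "dy": -0.48, "dz": 0.02, "rx": -0.3, "ry": 0.01, "rz": -0.47}, {"fingers": -1.0, "dx": 0.13, "dy": -0.47, "dz": -0.01, "rx": -0.29, "ry": 0.02, "rz": -0.46}, {"fingers": -1.0, "dx": 0.15, "dy": -0.45, "dz": -0.04, "rx": -0.3, "ry": 0.01, "rz": -0.47}]
end [0.5398 0.16   0.1001] [156.75 -19.64  -0.42]
```

Call:
{"fn": "carry_out", "kwargs": {
  "plan": [
    {"fingers":-1.0,"dx":0.0,"dy":-0.48,"dz":0.06,"rx":-0.3,"ry":0.01,"rz":-0.47},
    {"fingers":-1.0,"dx":0.05,"dy":-0.48,"dz":0.04,"rx":-0.3,"ry":0.02,"rz":-0.46},
    {"fingers":-1.0,"dx":0.08,"dy":-0.48,"dz":0.02,"rx":-0.3,"ry":0.01,"rz":-0.47},
    {"fingers":-1.0,"dx":0.13,"dy":-0.47,"dz":0.0,"rx":-0.3,"ry":0.02,"rz":-0.46},
    {"fingers":-1.0,"dx":0.15,"dy":-0.45,"dz":-0.04,"rx":-0.3,"ry":0.01,"rz":-0.47},
    {"fingers":-1.0,"dx":0.0,"dy":0.0,"dz":0.0,"rx":0.0,"ry":0.0,"rz":0.0},
    {"fingers":-1.0,"dx":0.0,"dy":0.0,"dz":0.0,"rx":0.0,"ry":0.0,"rz":0.0}
  ]
}}

```text
time_s: 10.88
tool_pos: [0.5308, 0.1365, 0.1094]
tool_rot: [163.4, -21.0, -6.5]
force: [0.3, 0.2, -0.1]
grip_width: 0.0871
```

```bash
python3 - <<'E'
from h import *
d,o=wsnap('w11.png');print(o['tool_pos'],o['tool_rot'],o['time_s'],o['force'],np.round(o['qpos'],1))
print(proj(d,(.602,.0528,.098)),proj(d,(.601,.0528,.062)))
crop('w11.png',390,550,100,220,4.5,'w11z.png')
E
```

```text
[0.53079434 0.13645364 0.10943121] [163.38491051 -21.04973519  -6.53589883] 10.875 [ 0.25276447  0.24654318 -0.13910127] [ -16.1    7.7  -19.6  115.    34.4   58.6 -153.6]
[421.44765585 145.75946276] [394.63936128 166.79068836]
```

View pics/w11.png

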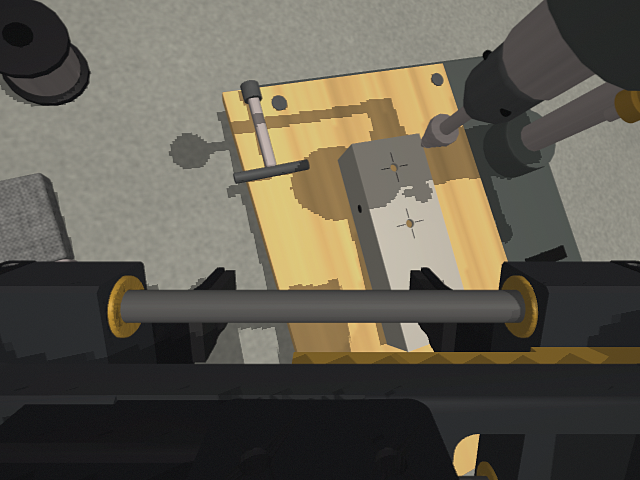

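View pics/w11z.png

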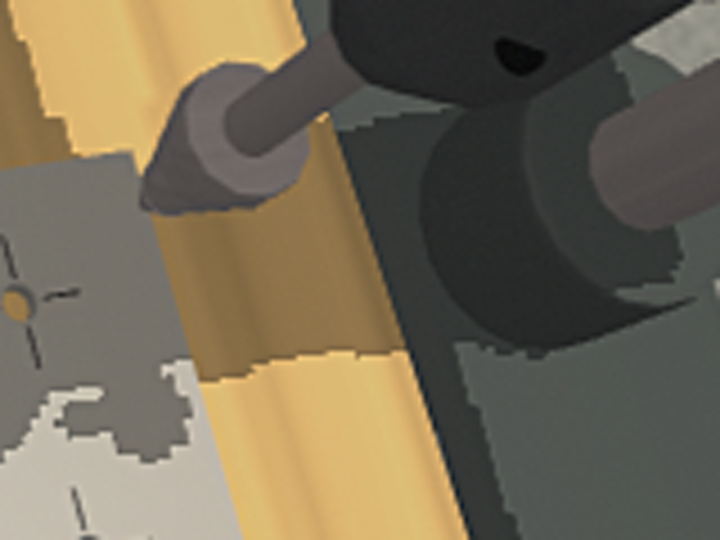

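```bash
python3 - <<'E'
from h import *
a,b,c=ld('w9'),ld('w10'),ld('w11')
t,e=ntri([(a,(323.6,84.8)),(b,(319.2,106.8)),(c,(422.2,145.6))]);h,e2=ntri([(a,(323.2,132.6)),(b,(321.3,137.9)),(c,(393.9,167.2))])
print('tip',t,e,'hole',h,e2,'diff',(t-h)*1000)
for pr in ((a,c),(b,c)):
    k={id(a):((323.6,84.8),(323.2,132.6)),id(b):((319.2,106.8),(321.3,137.9)),id(c):((422.2,145.6),(393.9,167.2))}
    t,_=ntri([(d,k[id(d)][0]) for d in pr]);h,_=ntri([(d,k[id(d)][1]) for d in pr]);print((t-h)*1000,t,h)
h=onz(c,(393.9,167.2),.062)
for z in (.094,.097,.1): print(z,(onz(c,(422.2,145.6),z)-h)*1000)
E
```

```text
tip [0.60165087 0.05298858 0.09858944] [[-0.5, -0.4], [0.6, -0.4], [-0.4, 0.4]] hole [0.60100397 0.05300014 0.06112099] [[-0.4, 0.8], [0.1, -0.6], [-0.1, 0.0]] diff [ 6.46894285e-01 -1.15627564e-02  3.74684560e+01]
[ 0.55326739 -0.15601303 37.3013364 ] [0.60171449 0.05273553 0.09851617] [0.60116122 0.05289154 0.06121483]
[ 0.56336014  0.32103493 38.21094849] [0.60131885 0.05350007 0.09950472] [0.60075549 0.05317903 0.06129377]
0.094 [ 2.61071838 -4.12624257 32.        ]
0.097 [ 1.60387077 -1.94538461 35.        ]
0.1 [ 0.59702317  0.23547336 38.        ]
```

```bash
python3 - <<'E'
from h import *
s=snap('scene','s12.png');t=snap('top','t12.png')
crop('s12.png',250,350,200,300,6,'s12z.png');crop('t12.png',215,315,150,250,6,'t12z.png')
for z in (.302,.308,.314): print(z,proj(s,(.651,.1425,z)).round(1),proj(t,(.651,.1425,z)).round(1))
E
```

```text
0.302 [296.8 268.2] [240.5 186.6]
0.308 [296.8 266.2] [240.1 185.9]
0.314 [296.8 264.2] [239.7 185.3]
```

View pics/s12z.png

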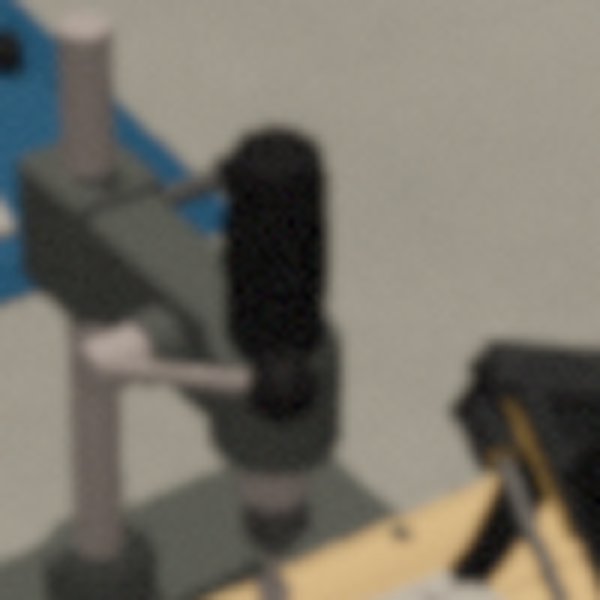

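View pics/t12z.png

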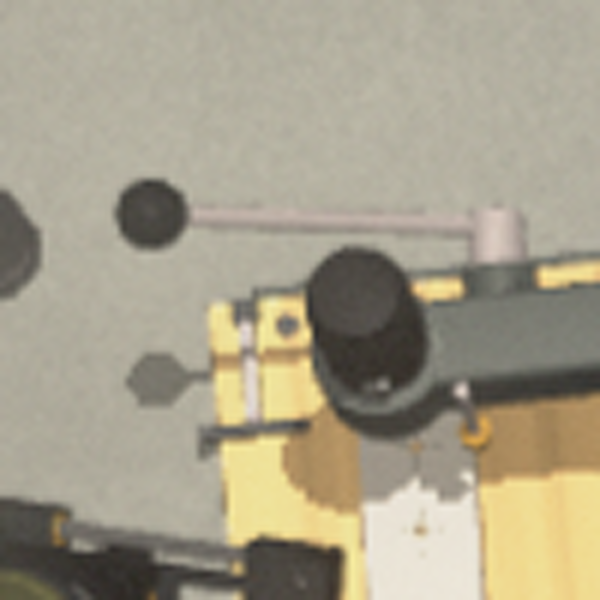

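```bash
python3 - <<'E'
from h import *
s=snap('scene');t=snap('top')
print(tri(s,(297.2,264.0),t,(240.3,185.5)))
print(onz(t,(240.3,185.5),.308),onz(t,(240.3,185.5),.312))
# column-top? pivot boss end in top (497,210)/6
print(tri(t,(215+497/6,150+222/6),s,(250+118/6,200+350/6)))
E
```

```text
(array([0.64999582, 0.14143558, 0.31379836]), np.float64(0.0010595996203511722))
[0.65210072 0.1420567  0.308     ] [0.65095394 0.1414207  0.312     ]
(array([0.65685804, 0.00217089, 0.24517135]), np.float64(0.009302310849054314))
```

```bash
python3 - <<'E'
from plan import *
p,r,o=cur()
print(tooldown(94,-15).apply([[0,0,1],[0,1,0],[1,0,0]]).round(2))
rows(p,r,[((.54,.20,.26),tooldown(25,-4),5),((.60,.24,.38),tooldown(94,-15),8),((.649,.158,.370),tooldown(94,-15),4)],2)
E
```

```text
[[ 0.02 -0.26 -0.97]
 [ 1.    0.07  0.  ]
 [-0.07  0.96 -0.26]]
max 1.03 n 17
[{"fingers": -1.0, "dx": 0.37, "dy": -0.15, "dz": -1.01, "rx": 0.41, "ry": -0.4, "rz": -0.7}, {"fingers": -1.0, "dx": 0.31, "dy": -0.18, "dz": -1.03, "rx": 0.42, "ry": -0.39, "rz": -0.7}, {"fingers": -1.0, "dx": 0.27, "dy": -0.22, "dz": -1.03, "rx": 0.41, "ry": -0.4, "rz": -0.69}, {"fingers": -1.0, "dx": 0.23, "dy": -0.27, "dz": -1.03, "rx": 0.41, "ry": -0.39, "rz": -0.7}, {"fingers": -1.0, "dx": 0.19, "dy": -0.31, "dz": -1.03, "rx": 0.41, "ry": -0.4, "rz": -0.7}, {"fingers": -1.0, "dx": 0.26, "dy": -0.04, "dz": -0.52, "rx": -0.14, "ry": -0.12, "rz": -0.85}, {"fingers": -1.0, "dx": 0.26, "dy": 0.0, "dz": -0.52, "rx": -0.14, "ry": -0.12, "rz": -0.85}, {"fingers": -1.0, "dx": 0.23, "dy": 0.06, "dz": -0.53, "rx": -0.15, "ry": -0.12, "rz": -0.86}, {"fingers": -1.0, "dx": 0.22, "dy": 0.1, "dz": -0.54, "rx": -0.14, "ry": -0.12, "rz": -0.85}, {"fingers": -1.0, "dx": 0.18, "dy": 0.15, "dz": -0.53, "rx": -0.14, "ry": -0.12, "rz": -0.85}, {"fingers": -1.0, "dx": 0.15, "dy": 0.18, "dz": -0.53, "rx": -0.14, "ry": -0.12, "rz": -0.85}, {"fingers": -1.0, "dx": 0.11, "dy": 0.22, "dz": -0.53, "rx": -0.15, "ry": -0.12, "rz": -0.85}]
[{"fingers": -1.0, "dx": 0.06, "dy": 0.24, "dz": -0.53, "rx": -0.14, "ry": -0.12, "rz": -0.86}, {"fingers": -1.0, "dx": -0.66, "dy": 0.36, "dz": 0.26, "rx": 0.0, "ry": 0.0, "rz": 0.0}, {"fingers": -1.0, "dx": -0.67, "dy": 0.36, "dz": 0.27, "rx": 0.0, "ry": 0.0, "rz": 0.0}, {"fingers": -1.0, "dx": -0.66, "dy": 0.36, "dz": 0.26, "rx": 0.0, "ry": 0.0, "rz": 0.0}, {"fingers": -1.0, "dx": -0.66, "dy": 0.36, "dz": 0.27, "rx": 0.0, "ry": 0.0, "rz": 0.0}]
end [0.6491 0.1581 0.3699] [180.    15.01  94.04]
```

Call:
{"fn": "carry_out", "kwargs": {
  "plan": [
    {"fingers":-1.0,"dx":0.35,"dy":-0.15,"dz":-1.0,"rx":0.41,"ry":-0.4,"rz":-0.7},
    {"fingers":-1.0,"dx":0.3,"dy":-0.18,"dz":-1.0,"rx":0.41,"ry":-0.4,"rz":-0.7},
    {"fingers":-1.0,"dx":0.25,"dy":-0.22,"dz":-1.0,"rx":0.41,"ry":-0.4,"rz":-0.7},
    {"fingers":-1.0,"dx":0.23,"dy":-0.27,"dz":-1.0,"rx":0.41,"ry":-0.4,"rz":-0.7},
    {"fingers":-1.0,"dx":0.2,"dy":-0.3,"dz":-1.0,"rx":0.41,"ry":-0.4,"rz":-0.7},
    {"fingers":-1.0,"dx":0.26,"dy":-0.04,"dz":-0.52,"rx":-0.14,"ry":-0.12,"rz":-0.85},
    {"fingers":-1.0,"dx":0.26,"dy":0.0,"dz":-0.52,"rx":-0.14,"ry":-0.12,"rz":-0.85},
    {"fingers":-1.0,"dx":0.23,"dy":0.06,"dz":-0.53,"rx":-0.15,"ry":-0.12,"rz":-0.85},
    {"fingers":-1.0,"dx":0.22,"dy":0.1,"dz":-0.54,"rx":-0.14,"ry":-0.12,"rz":-0.85}
  ]
}}

```text
time_s: 12.25
tool_pos: [0.5702, 0.2197, 0.315]
tool_rot: [178.2, 9.8, 59.2]
force: [0.7, 0.5, 0.2]
grip_width: 0.0872
```

```bash
python3 - <<'E'
from plan import *
p,r,o=cur();print(p,o['tool_rot'],np.round(o['qpos'],1),o['force'])
rows(p,r,[((.61,.23,.39),tooldown(94,-15),6),((.649,.158,.370),tooldown(94,-15),4)],2)
E
```

```text
[0.57020439 0.21967341 0.31504582] [178.19072797   9.81804404  59.24446153] [ -9.7  19.4 -24.2  73.5  13.8  96.7 -63.1] [0.69378376 0.51045751 0.18528881]
max 0.57 n 10
[{"fingers": -1.0, "dx": 0.09, "dy": 0.17, "dz": -0.43, "rx": -0.1, "ry": -0.07, "rz": -0.57}, {"fingers": -1.0, "dx": 0.06, "dy": 0.19, "dz": -0.43, "rx": -0.09, "ry": -0.08, "rz": -0.56}, {"fingers": -1.0, "dx": 0.04, "dy": 0.21, "dz": -0.43, "rx": -0.1, "ry": -0.07, "rz": -0.57}, {"fingers": -1.0, "dx": 0.02, "dy": 0.21, "dz": -0.43, "rx": -0.09, "ry": -0.08, "rz": -0.57}, {"fingers": -1.0, "dx": -0.01, "dy": 0.22, "dz": -0.42, "rx": -0.1, "ry": -0.07, "rz": -0.57}, {"fingers": -1.0, "dx": -0.04, "dy": 0.22, "dz": -0.42, "rx": -0.09, "ry": -0.08, "rz": -0.56}, {"fingers": -1.0, "dx": -0.56, "dy": 0.28, "dz": 0.32, "rx": 0.0, "ry": 0.0, "rz": 0.0}, {"fingers": -1.0, "dx": -0.55, "dy": 0.28, "dz": 0.33, "rx": 0.0, "ry": 0.0, "rz": 0.0}, {"fingers": -1.0, "dx": -0.56, "dy": 0.29, "dz": 0.32, "rx": 0.0, "ry": 0.0, "rz": 0.0}, {"fingers": -1.0, "dx": -0.56, "dy": 0.28, "dz": 0.32, "rx": 0.0, "ry": 0.0, "rz": 0.0}]
end [0.649  0.158  0.3701] [-180.     15.03   93.98]
```

Call:
{"fn": "carry_out", "kwargs": {
  "plan": [
    {"fingers":-1.0,"dx":0.09,"dy":0.17,"dz":-0.43,"rx":-0.1,"ry":-0.07,"rz":-0.57},
    {"fingers":-1.0,"dx":0.06,"dy":0.2,"dz":-0.43,"rx":-0.1,"ry":-0.08,"rz":-0.57},
    {"fingers":-1.0,"dx":0.04,"dy":0.2,"dz":-0.43,"rx":-0.1,"ry":-0.07,"rz":-0.57},
    {"fingers":-1.0,"dx":0.02,"dy":0.2,"dz":-0.43,"rx":-0.1,"ry":-0.08,"rz":-0.57},
    {"fingers":-1.0,"dx":0.0,"dy":0.22,"dz":-0.42,"rx":-0.1,"ry":-0.07,"rz":-0.57},
    {"fingers":-1.0,"dx":-0.04,"dy":0.22,"dz":-0.42,"rx":-0.1,"ry":-0.08,"rz":-0.56},
    {"fingers":-1.0,"dx":0.0,"dy":0.0,"dz":0.0,"rx":0.0,"ry":0.0,"rz":0.0}
  ]
}}

```text
time_s: 13.12
tool_pos: [0.6094, 0.2311, 0.3903]
tool_rot: [179.6, 15.0, 93.8]
force: [-0.1, 0.1, -1.2]
grip_width: 0.0867
```

```bash
python3 - <<'E'
from plan import *
from h import *
p,r,o=cur();print(p,o['tool_rot'],np.round(o['qpos'],1),o['force'])
rows(p,r,[((.650,.158,.370),tooldown(94,-15),4)],2)
wsnap('w13.png');s=snap('scene','s13.png')
E
```

```text
[0.60943306 0.23108938 0.39032674] [179.62096637  14.98688866  93.7699426 ] [-12.8  24.1 -28.2  60.3  24.4 105.7 -30.7] [-0.10250877  0.09609364 -1.21020172]
max 0.57 n 4
[{"fingers": -1.0, "dx": -0.56, "dy": 0.3, "dz": 0.33, "rx": 0.01, "ry": 0.0, "rz": -0.01}, {"fingers": -1.0, "dx": -0.57, "dy": 0.29, "dz": 0.33, "rx": 0.01, "ry": 0.0, "rz": 0.0}, {"fingers": -1.0, "dx": -0.57, "dy": 0.3, "dz": 0.32, "rx": 0.0, "ry": 0.0, "rz": -0.01}, {"fingers": -1.0, "dx": -0.56, "dy": 0.29, "dz": 0.33, "rx": 0.01, "ry": 0.0, "rz": 0.0}]
end [0.65  0.158 0.37 ] [179.97  14.99  93.98]
```

View pics/w13.png

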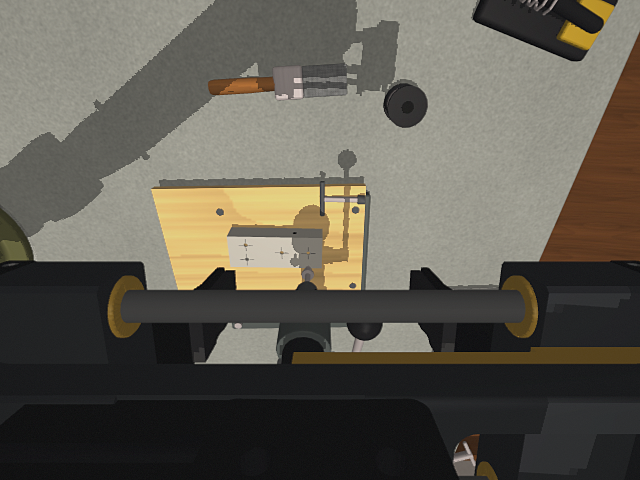

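View pics/s13.png

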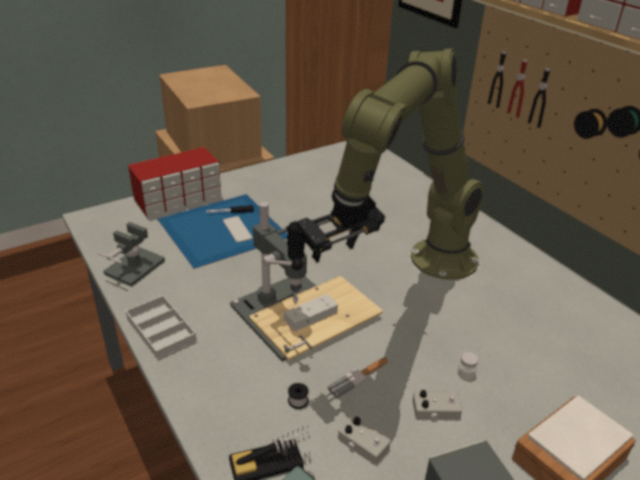

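```bash
python3 - <<'E'
from h import *
d=ld('w13');print(proj(d,(.651,.142,.311)),onz(d,(364,325),.311))
crop('w13.png',320,420,270,370,6,'w13z.png')
E
```

```text
[363.4214644  319.87387069] [0.65219355 0.13640586 0.311     ]
```

View pics/w13z.png

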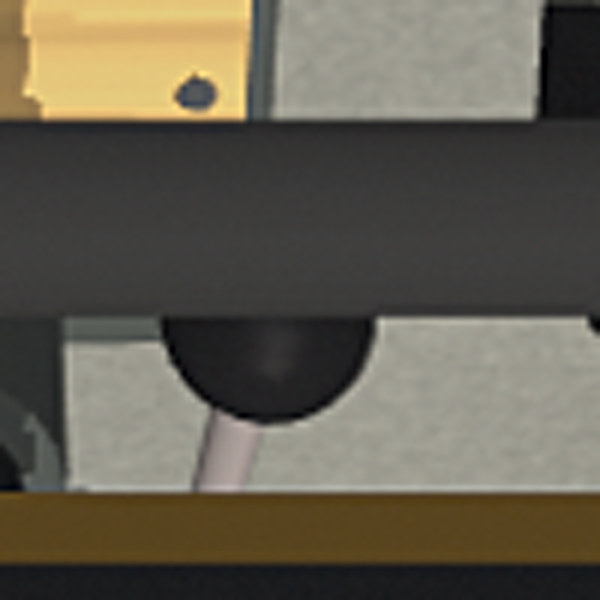

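Call:
{"fn": "carry_out", "kwargs": {
  "plan": [
    {"fingers":-1.0,"dx":-0.56,"dy":0.3,"dz":0.33,"rx":0.01,"ry":0.0,"rz":-0.01},
    {"fingers":-1.0,"dx":-0.57,"dy":0.3,"dz":0.33,"rx":0.01,"ry":0.0,"rz":0.0},
    {"fingers":-1.0,"dx":-0.57,"dy":0.3,"dz":0.33,"rx":0.0,"ry":0.0,"rz":-0.01},
    {"fingers":-1.0,"dx":-0.56,"dy":0.3,"dz":0.33,"rx":0.01,"ry":0.0,"rz":0.0},
    {"fingers":-1.0,"dx":0.0,"dy":0.0,"dz":0.0,"rx":0.0,"ry":0.0,"rz":0.0}
  ]
}}

```text
time_s: 13.85
tool_pos: [0.6515, 0.1548, 0.3682]
tool_rot: [-179.9, 15.1, 93.8]
force: [0.3, -0.0, -0.6]
grip_width: 0.0869
```

```bash
python3 - <<'E'
from plan import *
from h import *
p,r,o=cur();print(p,o['tool_rot'],np.round(o['qpos'],1),o['force'])
d,_=wsnap('w14.png');print(proj(d,(.651,.142,.311)))
t=snap('top','t14.png')
E
```

```text
[0.65152488 0.15479533 0.36815445] [-179.88271425   15.13222938   93.83024422] [ -6.6  24.8 -26.3  61.6  24.6 102.3 -23.7] [ 0.26808287 -0.03187777 -0.59059179]
[319.35262114 252.34120351]
```

View pics/w14.png

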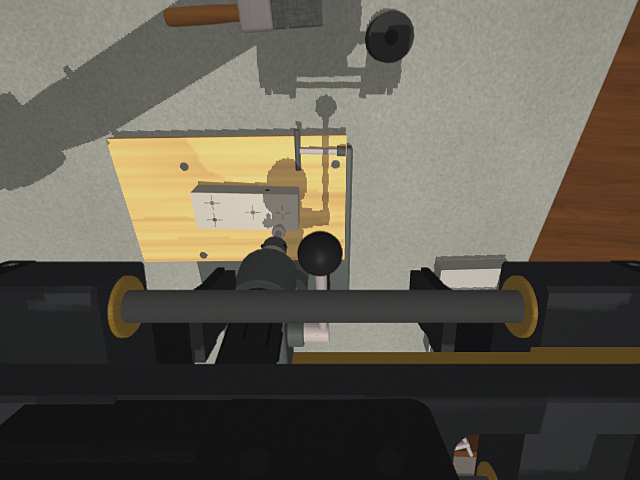

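Call:
{"fn": "carry_out", "kwargs": {
  "plan": [
    {"fingers":-1.0,"dx":0.0,"dy":-0.05,"dz":0.88,"rx":0.0,"ry":0.0,"rz":0.0},
    {"fingers":-1.0,"dx":0.0,"dy":0.0,"dz":0.88,"rx":0.0,"ry":0.0,"rz":0.0},
    {"fingers":-1.0,"dx":0.0,"dy":0.0,"dz":0.88,"rx":0.0,"ry":0.0,"rz":0.0},
    {"fingers":-1.0,"dx":0.0,"dy":0.0,"dz":0.0,"rx":0.0,"ry":0.0,"rz":0.0},
    {"fingers":-1.0,"dx":0.0,"dy":0.0,"dz":0.0,"rx":0.0,"ry":0.0,"rz":0.0}
  ]
}}

```text
time_s: 14.58
tool_pos: [0.6504, 0.1389, 0.294]
tool_rot: [180.0, 15.0, 94.1]
force: [0.9, 0.0, 0.1]
grip_width: 0.0871
```

```bash
python3 - <<'E'
from plan import *
from h import *
p,r,o=cur();print(p,o['tool_rot'],np.round(o['qpos'],1),o['force'])
d,_=wsnap('w15.png');print(proj(d,(.651,.1405,.310)), proj(d,p+r.apply([0,0,-.019])))
s=snap('scene','s15.png');crop('s15.png',240,360,180,300,5,'s15z.png')
E
```

```text
[0.6504353  0.13890952 0.29397902] [179.97255088  14.98400962  94.14679766] [ -3.9  23.7 -26.3  71.4  23.9  93.3 -24.5] [0.92988461 0.03358764 0.05431357]
[322.18276697 308.14106555] [320.64800062 305.71525439]
```

View pics/w15.png

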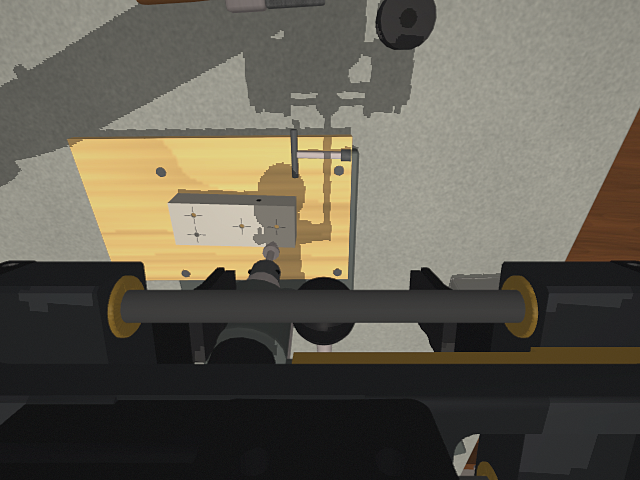

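View pics/s15z.png

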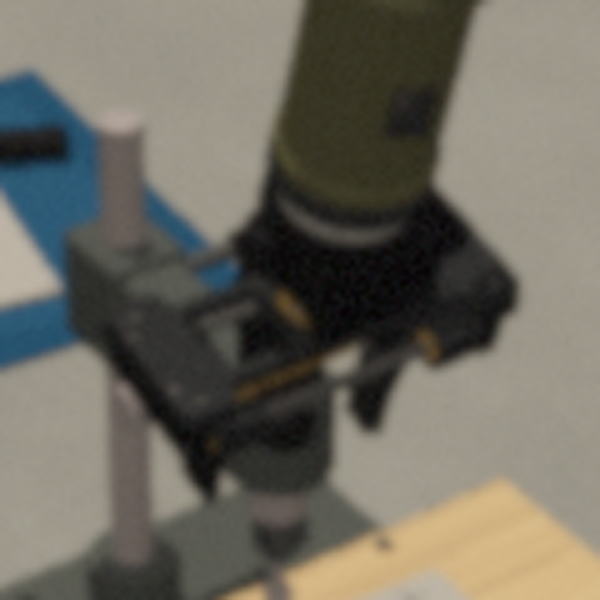

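Call:
{"fn": "carry_out", "kwargs": {
  "plan": [
    {"fingers":-1.0,"dx":-0.08,"dy":0.06,"dz":0.05,"rx":0.0,"ry":0.0,"rz":0.0},
    {"fingers":1.0,"dx":0.0,"dy":0.0,"dz":0.0,"rx":0.0,"ry":0.0,"rz":0.0},
    {"fingers":1.0,"dx":0.0,"dy":0.0,"dz":0.0,"rx":0.0,"ry":0.0,"rz":0.0},
    {"fingers":1.0,"dx":0.0,"dy":0.0,"dz":0.0,"rx":0.0,"ry":0.0,"rz":0.0},
    {"fingers":1.0,"dx":0.0,"dy":0.0,"dz":0.0,"rx":0.0,"ry":0.0,"rz":0.0},
    {"fingers":1.0,"dx":0.0,"dy":0.0,"dz":0.0,"rx":0.0,"ry":0.0,"rz":0.0},
    {"fingers":1.0,"dx":0.0,"dy":0.0,"dz":0.0,"rx":0.0,"ry":0.0,"rz":0.0},
    {"fingers":1.0,"dx":0.0,"dy":0.0,"dz":0.0,"rx":0.0,"ry":0.0,"rz":0.0}
  ],
  "force": 12
}}

```text
time_s: 15.68
tool_pos: [0.6511, 0.1349, 0.2917]
tool_rot: [-179.8, 15.1, 94.1]
force: [-3.8, -1.1, 1.7]
grip_width: 0.0285
```

```bash
python3 - <<'E'
from plan import *
from h import *
for i in range(3):
    p,r,o=cur();print(p,o['tool_rot'],np.round(o['qpos'],1),o['force'],o['grip_width']);imaging.read_camera('wrist')
E
```

```text
[0.65113691 0.13486182 0.29167747] [-179.76643033   15.07159581   94.11767778] [ -3.7  23.9 -26.1  71.5  23.9  93.3 -24.3] [-3.81071616 -1.06712385  1.70335545] 0.028457046711870247
[0.65111749 0.13484193 0.29170298] [-179.76851574   15.07499155   94.11824477] [ -3.7  23.9 -26.1  71.5  23.9  93.3 -24.3] [-4.66902468  0.54060224  0.93386735] 0.028421233842877272
[0.65115944 0.13485086 0.2917115 ] [-179.77938501   15.07736039   94.11608584] [ -3.7  23.9 -26.1  71.5  23.9  93.3 -24.3] [-5.90060199 -0.80483107  0.51082341] 0.028442068713720237
```

```bash
cat > arc.py <<'E'
import numpy as np
def pos(q): return np.array([-55+160*np.cos(.5-q),225+160*np.sin(.5-q)])
X=np.array([.966,-.259]);Z=np.array([-.259,-.966])
def inc(q0,q1,t=15.0):
    c,s=np.cos(np.radians(t)),np.sin(np.radians(t));d=pos(q1)-pos(q0);return (d@[c,-s])/30,(d@[-s,-c])/30
if __name__=='__main__':
    import sys
    qs=[float(a) for a in sys.argv[1:]]
    for a,b in zip(qs,qs[1:]): print(round(a,3),round(b,3),'dx %.3f dz %.3f'%inc(a,b), 'rel',(pos(b)-pos(0)).round(1))
E
python3 arc.py 0 .07 .14 .21 .28 .35 .42 .49 .56 .63 .7 .74 .78 .8 .82 .84 .86 .88 .9 .92 .94
```

```text
0.0 0.07 dx 0.248 dz 0.279 rel [  5. -10.]
0.07 0.14 dx 0.228 dz 0.296 rel [  9.3 -20.3]
0.14 0.21 dx 0.207 dz 0.311 rel [ 12.9 -31. ]
0.21 0.28 dx 0.184 dz 0.325 rel [ 15.7 -41.8]
0.28 0.35 dx 0.161 dz 0.337 rel [ 17.8 -52.8]
0.35 0.42 dx 0.137 dz 0.347 rel [ 19.1 -63.9]
0.42 0.49 dx 0.113 dz 0.356 rel [ 19.6 -75.1]
0.49 0.56 dx 0.088 dz 0.363 rel [ 19.3 -86.3]
0.56 0.63 dx 0.062 dz 0.368 rel [ 18.2 -97.4]
0.63 0.7 dx 0.036 dz 0.372 rel [  16.4 -108.5]
0.7 0.74 dx 0.009 dz 0.213 rel [  15.  -114.7]
0.74 0.78 dx 0.000 dz 0.213 rel [  13.4 -120.9]
0.78 0.8 dx -0.003 dz 0.107 rel [  12.4 -124. ]
0.8 0.82 dx -0.005 dz 0.107 rel [  11.5 -127. ]
0.82 0.84 dx -0.007 dz 0.106 rel [  10.4 -130.1]
0.84 0.86 dx -0.009 dz 0.106 rel [   9.3 -133.1]
0.86 0.88 dx -0.012 dz 0.106 rel [   8.2 -136.1]
0.88 0.9 dx -0.014 dz 0.106 rel [   7. -139.]
0.9 0.92 dx -0.016 dz 0.105 rel [   5.7 -141.9]
0.92 0.94 dx -0.018 dz 0.105 rel [   4.3 -144.9]
```

Call:
{"fn": "carry_out", "kwargs": {
  "plan": [
    {"fingers":1.0,"dx":0.0,"dy":-0.03,"dz":0.0,"rx":0.0,"ry":0.0,"rz":0.0},
    {"fingers":1.0,"dx":0.0,"dy":0.0,"dz":0.0,"rx":0.0,"ry":0.0,"rz":0.0}
  ]
}}

```text
time_s: 16.08
tool_pos: [0.6512, 0.1348, 0.2917]
tool_rot: [-179.9, 15.1, 94.1]
force: [-4.0, -1.1, 0.4]
grip_width: 0.0286
```

Call:
{"fn": "carry_out", "kwargs": {
  "plan": [
    {"fingers":1.0,"dx":0.0,"dy":-0.06,"dz":0.0,"rx":0.0,"ry":0.0,"rz":0.0},
    {"fingers":1.0,"dx":0.0,"dy":0.0,"dz":0.0,"rx":0.0,"ry":0.0,"rz":0.0},
    {"fingers":1.0,"dx":0.0,"dy":0.0,"dz":0.0,"rx":0.0,"ry":0.0,"rz":0.0}
  ]
}}

```text
time_s: 16.45
tool_pos: [0.651, 0.1348, 0.2918]
tool_rot: [179.9, 15.0, 94.1]
force: [5.5, 1.4, -1.0]
grip_width: 0.0285
```

Call:
{"fn": "carry_out", "kwargs": {
  "plan": [
    {"fingers":1.0,"dx":0.0,"dy":0.03,"dz":0.0,"rx":0.0,"ry":0.0,"rz":0.0},
    {"fingers":1.0,"dx":0.248,"dy":0.0,"dz":0.279,"rx":0.0,"ry":0.0,"rz":0.0},
    {"fingers":1.0,"dx":0.228,"dy":0.0,"dz":0.296,"rx":0.0,"ry":0.0,"rz":0.0},
    {"fingers":1.0,"dx":0.0,"dy":0.0,"dz":0.0,"rx":0.0,"ry":0.0,"rz":0.0}
  ],
  "force": 10
}}

```text
time_s: 16.95
tool_pos: [0.6502, 0.1445, 0.27]
tool_rot: [-179.9, 15.1, 94.1]
force: [4.8, -0.4, 1.5]
grip_width: 0.0285
```

```bash
cat > st.py <<'E'
from plan import *
from h import *
from arc import pos
import sys
p0=np.array([.651,.1348,.2918])
ps=[]
p,r,o=cur();F=[]
for i in range(3):
    o=sensors.get_obs();F.append(o['force']);
    if i<2: imaging.read_camera('top')
d=(p-p0)*1000
ys=d[1]*.997-d[0]*.075
q=.5-np.arctan2(225+160*np.sin(.5)-225+d[2],160*np.cos(.5)+ys)
print('t',o['time_s'],'rel',d.round(1),'ys %.1f z %.1f'%(ys,d[2]),'q %.4f radius %.1f'%(q,np.hypot(160*np.cos(.5)+ys,160*np.sin(.5)+d[2])),'F',np.mean(F,0).round(2),'w',round(o['grip_width'],4),np.round(o['tool_rot'],1))
E
python3 st.py
```

```text
t 17.05 rel [ -0.8   9.7 -21.8] ys 9.7 z -21.8 q 0.1495 radius 159.9 F [ 4.22 -0.13  1.55] w 0.0286 [-180.    15.1   94.1]
```

Call:
{"fn": "carry_out", "kwargs": {
  "plan": [
    {"fingers":1.0,"dx":0.207,"dy":0.02,"dz":0.311,"rx":0.0,"ry":0.0,"rz":0.0},
    {"fingers":1.0,"dx":0.184,"dy":0.0,"dz":0.325,"rx":0.0,"ry":0.0,"rz":0.0},
    {"fingers":1.0,"dx":0.161,"dy":0.0,"dz":0.337,"rx":0.0,"ry":0.0,"rz":0.0},
    {"fingers":1.0,"dx":0.137,"dy":0.0,"dz":0.347,"rx":0.0,"ry":0.0,"rz":0.0},
    {"fingers":1.0,"dx":0.113,"dy":0.0,"dz":0.356,"rx":0.0,"ry":0.0,"rz":0.0},
    {"fingers":1.0,"dx":0.088,"dy":0.0,"dz":0.363,"rx":0.0,"ry":0.0,"rz":0.0},
    {"fingers":1.0,"dx":0.0,"dy":0.0,"dz":0.0,"rx":0.0,"ry":0.0,"rz":0.0}
  ]
}}

```text
time_s: 17.92
tool_pos: [0.6495, 0.1538, 0.2041]
tool_rot: [-179.9, 15.1, 94.1]
force: [1.4, -1.1, 2.3]
grip_width: 0.0283
```

```bash
python3 st.py; python3 - <<'E'
from h import *
s=snap('scene','s16.png');crop('s16.png',240,360,210,330,5,'s16z.png')
wsnap('w16.png')
E
```

```text
t 18.025 rel [ -1.5  19.  -87.7] ys 19.0 z -87.7 q 0.5687 radius 159.8 F [ 1.18 -1.25  2.44] w 0.0284 [-179.9   15.1   94.1]
```

View pics/s16z.png

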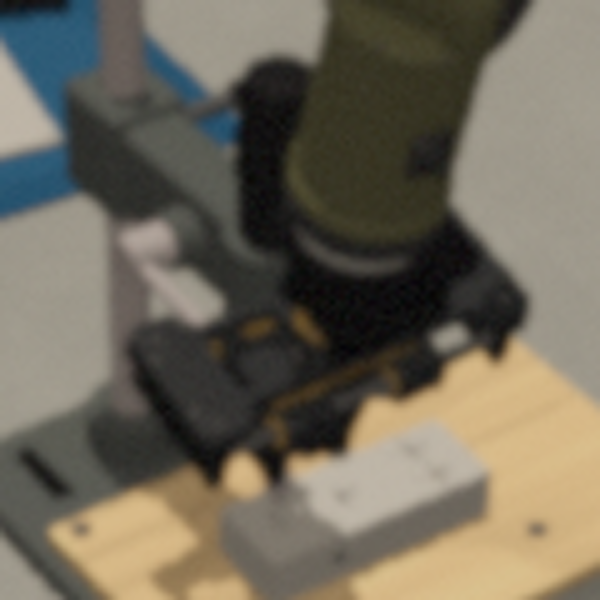

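View pics/w16.png

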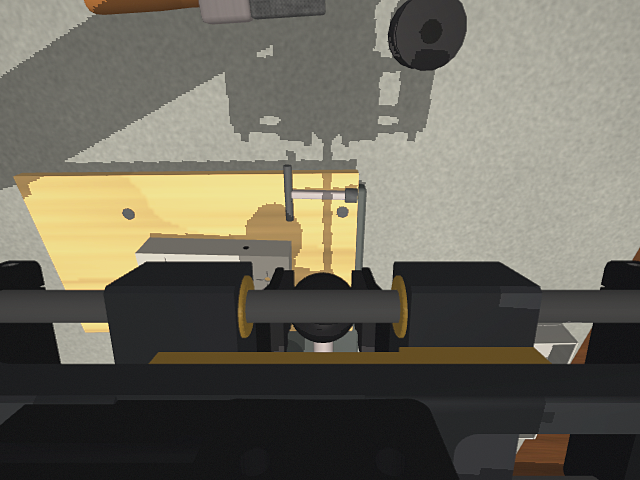

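Call:
{"fn": "carry_out", "kwargs": {
  "plan": [
    {"fingers":1.0,"dx":0.062,"dy":0.0,"dz":0.368,"rx":0.0,"ry":0.0,"rz":0.0},
    {"fingers":1.0,"dx":0.036,"dy":0.0,"dz":0.372,"rx":0.0,"ry":0.0,"rz":0.0},
    {"fingers":1.0,"dx":0.009,"dy":0.0,"dz":0.213,"rx":0.0,"ry":0.0,"rz":0.0},
    {"fingers":1.0,"dx":0.0,"dy":0.0,"dz":0.107,"rx":0.0,"ry":0.0,"rz":0.0},
    {"fingers":1.0,"dx":0.0,"dy":0.0,"dz":0.0,"rx":0.0,"ry":0.0,"rz":0.0}
  ]
}}

```text
time_s: 18.75
tool_pos: [0.6499, 0.1489, 0.1736]
tool_rot: [-179.9, 15.0, 94.1]
force: [0.6, -1.2, 2.5]
grip_width: 0.0285
```

```bash
python3 st.py
```

```text
t 18.85 rel [  -1.1   14.1 -118.2] ys 14.1 z -118.2 q 0.7623 radius 160.0 F [ 0.42 -1.39  2.75] w 0.028 [-179.9   15.    94.1]
```

Call:
{"fn": "carry_out", "kwargs": {
  "plan": [
    {"fingers":1.0,"dx":0.0,"dy":0.0,"dz":0.053,"rx":0.0,"ry":0.0,"rz":0.0},
    {"fingers":1.0,"dx":-0.003,"dy":0.0,"dz":0.053,"rx":0.0,"ry":0.0,"rz":0.0},
    {"fingers":1.0,"dx":0.0,"dy":0.0,"dz":0.0,"rx":0.0,"ry":0.0,"rz":0.0}
  ]
}}

```text
time_s: 19.23
tool_pos: [0.65, 0.1481, 0.1706]
tool_rot: [-179.9, 15.0, 94.1]
force: [0.5, -1.0, 3.2]
grip_width: 0.0286
```

```bash
python3 st.py
```

```text
t 19.325 rel [  -1.    13.3 -121.2] ys 13.3 z -121.2 q 0.7816 radius 160.0 F [-0.15 -0.81  3.3 ] w 0.0284 [-179.9   15.    94.1]
```

Call:
{"fn": "carry_out", "kwargs": {
  "plan": [
    {"fingers":1.0,"dx":-0.003,"dy":0.0,"dz":0.053,"rx":0.0,"ry":0.0,"rz":0.0},
    {"fingers":1.0,"dx":-0.003,"dy":0.0,"dz":0.03,"rx":0.0,"ry":0.0,"rz":0.0},
    {"fingers":1.0,"dx":0.0,"dy":0.0,"dz":0.0,"rx":0.0,"ry":0.0,"rz":0.0}
  ]
}}

```text
time_s: 19.7
tool_pos: [0.6501, 0.1473, 0.1683]
tool_rot: [-179.9, 15.0, 94.1]
force: [0.4, -0.5, 2.5]
grip_width: 0.0282
```

```bash
python3 st.py
```

```text
t 19.8 rel [  -0.9   12.5 -123.5] ys 12.6 z -123.5 q 0.7971 radius 160.0 F [-0.21 -0.05  2.5 ] w 0.0283 [-179.9   15.    94.1]
```

Call:
{"fn": "carry_out", "kwargs": {
  "plan": [
    {"fingers":1.0,"dx":-0.004,"dy":0.0,"dz":0.05,"rx":0.0,"ry":0.0,"rz":0.0},
    {"fingers":1.0,"dx":0.0,"dy":0.0,"dz":0.0,"rx":0.0,"ry":0.0,"rz":0.0}
  ]
}}

```text
time_s: 20.05
tool_pos: [0.6501, 0.1469, 0.1668]
tool_rot: [-179.9, 15.0, 94.1]
force: [0.2, 0.8, 2.4]
grip_width: 0.0285
```

Call:
{"fn": "carry_out", "kwargs": {
  "plan": [
    {"fingers":1.0,"dx":-0.004,"dy":0.0,"dz":0.05,"rx":0.0,"ry":0.0,"rz":0.0},
    {"fingers":1.0,"dx":0.0,"dy":0.0,"dz":0.0,"rx":0.0,"ry":0.0,"rz":0.0}
  ]
}}

```text
time_s: 20.3
tool_pos: [0.6502, 0.1464, 0.1654]
tool_rot: [-179.9, 15.0, 94.1]
force: [-0.3, 1.7, 3.1]
grip_width: 0.0286
```

```bash
python3 st.py
```

```text
t 20.4 rel [  -0.8   11.6 -126.4] ys 11.6 z -126.4 q 0.8159 radius 160.0 F [-0.02  1.96  2.51] w 0.0282 [-179.9   15.    94.1]
```

Call:
{"fn": "carry_out", "kwargs": {
  "plan": [
    {"fingers":1.0,"dx":0.004,"dy":0.0,"dz":0.05,"rx":0.0,"ry":0.0,"rz":0.0},
    {"fingers":1.0,"dx":0.0,"dy":0.0,"dz":0.0,"rx":0.0,"ry":0.0,"rz":0.0}
  ]
}}

```text
time_s: 20.65
tool_pos: [0.6502, 0.1459, 0.1639]
tool_rot: [-179.9, 15.0, 94.1]
force: [-0.4, 1.1, 3.0]
grip_width: 0.0281
```

Call:
{"fn": "carry_out", "kwargs": {
  "plan": [
    {"fingers":1.0,"dx":0.0,"dy":0.0,"dz":0.05,"rx":0.0,"ry":0.0,"rz":0.0},
    {"fingers":1.0,"dx":0.0,"dy":0.0,"dz":0.0,"rx":0.0,"ry":0.0,"rz":0.0}
  ]
}}

```text
time_s: 20.9
tool_pos: [0.6503, 0.1454, 0.1625]
tool_rot: [-179.9, 15.0, 94.1]
force: [-0.2, 2.0, 2.4]
grip_width: 0.0284
```

```bash
python3 st.py
```

```text
t 21.0 rel [  -0.7   10.6 -129.3] ys 10.6 z -129.3 q 0.8351 radius 159.9 F [-0.13  1.5   2.69] w 0.0284 [-179.9   15.    94.1]
```

Call:
{"fn": "carry_out", "kwargs": {
  "plan": [
    {"fingers":1.0,"dx":-0.003,"dy":0.0,"dz":0.05,"rx":0.0,"ry":0.0,"rz":0.0},
    {"fingers":1.0,"dx":0.0,"dy":0.0,"dz":0.0,"rx":0.0,"ry":0.0,"rz":0.0}
  ]
}}

```text
time_s: 21.25
tool_pos: [0.6503, 0.1449, 0.1611]
tool_rot: [-179.9, 15.0, 94.1]
force: [0.0, 1.8, 1.9]
grip_width: 0.0282
```

Call:
{"fn": "carry_out", "kwargs": {
  "plan": [
    {"fingers":1.0,"dx":-0.003,"dy":0.0,"dz":0.05,"rx":0.0,"ry":0.0,"rz":0.0},
    {"fingers":1.0,"dx":0.0,"dy":0.0,"dz":0.0,"rx":0.0,"ry":0.0,"rz":0.0}
  ]
}}

```text
time_s: 21.5
tool_pos: [0.6503, 0.1444, 0.1597]
tool_rot: [-179.9, 15.0, 94.1]
force: [-0.4, 1.3, 2.4]
grip_width: 0.0284
```

```bash
python3 st.py
```

```text
t 21.6 rel [  -0.7    9.6 -132.1] ys 9.6 z -132.1 q 0.8539 radius 160.0 F [-0.27  1.1   2.63] w 0.0281 [-179.9   15.    94.1]
```

Call:
{"fn": "carry_out", "kwargs": {
  "plan": [
    {"fingers":1.0,"dx":-0.005,"dy":0.0,"dz":0.05,"rx":0.0,"ry":0.0,"rz":0.0},
    {"fingers":1.0,"dx":0.0,"dy":0.0,"dz":0.0,"rx":0.0,"ry":0.0,"rz":0.0}
  ]
}}

```text
time_s: 21.85
tool_pos: [0.6503, 0.1439, 0.1582]
tool_rot: [-179.9, 15.0, 94.1]
force: [-0.1, 1.3, 2.5]
grip_width: 0.0284
```

Call:
{"fn": "carry_out", "kwargs": {
  "plan": [
    {"fingers":1.0,"dx":-0.005,"dy":0.0,"dz":0.05,"rx":0.0,"ry":0.0,"rz":0.0},
    {"fingers":1.0,"dx":0.0,"dy":0.0,"dz":0.0,"rx":0.0,"ry":0.0,"rz":0.0}
  ]
}}

```text
time_s: 22.1
tool_pos: [0.6504, 0.1433, 0.1569]
tool_rot: [-179.9, 15.0, 94.1]
force: [0.5, 0.6, 2.8]
grip_width: 0.0287
```

```bash
python3 st.py; python3 - <<'E'
from h import *
wsnap('w17.png');s=snap('scene','s17.png');crop('s17.png',260,340,270,330,7,'s17z.png')
E
```

```text
t 22.2 rel [  -0.6    8.5 -134.9] ys 8.6 z -134.9 q 0.8727 radius 159.9 F [0.27 0.97 2.52] w 0.0287 [-179.9   15.    94.1]
```

View pics/s17z.png

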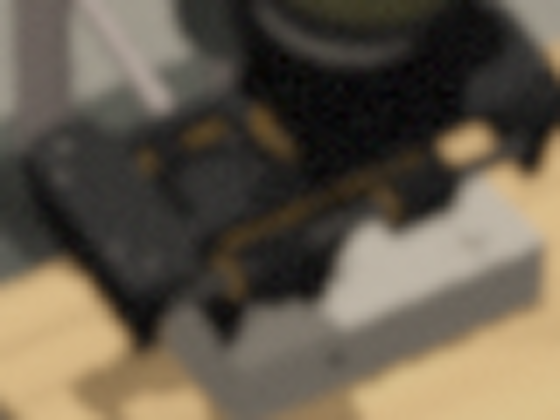

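Call:
{"fn": "carry_out", "kwargs": {
  "plan": [
    {"fingers":1.0,"dx":-0.005,"dy":0.0,"dz":0.04,"rx":0.0,"ry":0.0,"rz":0.0},
    {"fingers":1.0,"dx":0.0,"dy":0.0,"dz":0.0,"rx":0.0,"ry":0.0,"rz":0.0}
  ]
}}

```text
time_s: 22.55
tool_pos: [0.6505, 0.143, 0.1558]
tool_rot: [-179.9, 15.0, 94.1]
force: [-0.2, 0.6, 3.0]
grip_width: 0.0283
```

Call:
{"fn": "carry_out", "kwargs": {
  "plan": [
    {"fingers":1.0,"dx":-0.005,"dy":0.0,"dz":0.04,"rx":0.0,"ry":0.0,"rz":0.0},
    {"fingers":1.0,"dx":0.0,"dy":0.0,"dz":0.0,"rx":0.0,"ry":0.0,"rz":0.0}
  ]
}}

```text
time_s: 22.8
tool_pos: [0.6505, 0.1425, 0.1546]
tool_rot: [-179.9, 15.0, 94.1]
force: [1.3, 1.3, 2.3]
grip_width: 0.0282
```

```bash
python3 st.py
```

```text
t 22.9 rel [  -0.5    7.7 -137.2] ys 7.7 z -137.2 q 0.8875 radius 160.0 F [0.58 1.27 2.85] w 0.0285 [-179.9   15.    94.1]
```

Call:
{"fn": "carry_out", "kwargs": {
  "plan": [
    {"fingers":1.0,"dx":-0.005,"dy":0.0,"dz":0.04,"rx":0.0,"ry":0.0,"rz":0.0},
    {"fingers":1.0,"dx":0.0,"dy":0.0,"dz":0.0,"rx":0.0,"ry":0.0,"rz":0.0}
  ]
}}

```text
time_s: 23.15
tool_pos: [0.6505, 0.142, 0.1536]
tool_rot: [-179.9, 15.0, 94.1]
force: [1.2, 1.7, 2.8]
grip_width: 0.0287
```

Call:
{"fn": "carry_out", "kwargs": {
  "plan": [
    {"fingers":1.0,"dx":-0.005,"dy":0.0,"dz":0.04,"rx":0.0,"ry":0.0,"rz":0.0},
    {"fingers":1.0,"dx":0.0,"dy":0.0,"dz":0.0,"rx":0.0,"ry":0.0,"rz":0.0}
  ]
}}

```text
time_s: 23.4
tool_pos: [0.6505, 0.1416, 0.1525]
tool_rot: [-179.9, 15.0, 94.1]
force: [-0.1, 1.2, 3.5]
grip_width: 0.0279
```

```bash
python3 st.py
```

```text
t 23.5 rel [  -0.5    6.8 -139.3] ys 6.8 z -139.3 q 0.9021 radius 159.9 F [0.33 1.62 3.24] w 0.0282 [-179.9   15.    94.1]
```

Call:
{"fn": "carry_out", "kwargs": {
  "plan": [
    {"fingers":1.0,"dx":-0.004,"dy":0.0,"dz":0.04,"rx":0.0,"ry":0.0,"rz":0.0},
    {"fingers":1.0,"dx":0.0,"dy":0.0,"dz":0.0,"rx":0.0,"ry":0.0,"rz":0.0}
  ]
}}

```text
time_s: 23.75
tool_pos: [0.6506, 0.1411, 0.1514]
tool_rot: [-179.9, 15.0, 94.1]
force: [0.3, 2.0, 3.8]
grip_width: 0.0286
```

```bash
python3 st.py
```

```text
t 23.85 rel [  -0.4    6.3 -140.4] ys 6.3 z -140.4 q 0.9094 radius 160.0 F [0.08 1.51 3.65] w 0.0283 [-179.9   15.    94.1]
```

Call:
{"fn": "carry_out", "kwargs": {
  "plan": [
    {"fingers":1.0,"dx":-0.004,"dy":0.0,"dz":0.035,"rx":0.0,"ry":0.0,"rz":0.0},
    {"fingers":1.0,"dx":0.0,"dy":0.0,"dz":0.0,"rx":0.0,"ry":0.0,"rz":0.0}
  ]
}}

```text
time_s: 24.1
tool_pos: [0.6507, 0.1407, 0.1505]
tool_rot: [-179.9, 15.0, 94.1]
force: [-0.4, 2.2, 4.2]
grip_width: 0.0289
```

```bash
python3 st.py
```

```text
t 24.2 rel [  -0.3    5.9 -141.3] ys 6.0 z -141.3 q 0.9155 radius 160.0 F [0.11 1.66 4.55] w 0.0282 [-179.9   15.    94.1]
```

Call:
{"fn": "carry_out", "kwargs": {
  "plan": [
    {"fingers":1.0,"dx":-0.003,"dy":0.0,"dz":0.03,"rx":0.0,"ry":0.0,"rz":0.0},
    {"fingers":1.0,"dx":0.0,"dy":0.0,"dz":0.0,"rx":0.0,"ry":0.0,"rz":0.0}
  ]
}}

```text
time_s: 24.45
tool_pos: [0.6507, 0.1404, 0.1497]
tool_rot: [-179.9, 15.0, 94.1]
force: [0.7, 2.0, 5.6]
grip_width: 0.0285
```

```bash
python3 st.py
```

```text
t 24.55 rel [  -0.3    5.6 -142.1] ys 5.7 z -142.1 q 0.9207 radius 160.0 F [-0.15  1.94  5.38] w 0.0284 [-179.9   15.1   94.1]
```

Call:
{"fn": "carry_out", "kwargs": {
  "plan": [
    {"fingers":1.0,"dx":-0.003,"dy":0.0,"dz":0.03,"rx":0.0,"ry":0.0,"rz":0.0},
    {"fingers":1.0,"dx":0.0,"dy":0.0,"dz":0.0,"rx":0.0,"ry":0.0,"rz":0.0}
  ]
}}

```text
time_s: 24.8
tool_pos: [0.6507, 0.1401, 0.149]
tool_rot: [-180.0, 15.1, 94.1]
force: [-0.7, 2.2, 5.3]
grip_width: 0.0283
```

```bash
python3 st.py
```

```text
t 24.9 rel [  -0.3    5.3 -142.8] ys 5.3 z -142.8 q 0.9255 radius 160.0 F [-0.58  1.76  5.56] w 0.0283 [-180.    15.1   94.1]
```

```bash
python3 - <<'E'
from h import *
wsnap('w18.png')
a=[cv2.imread('pics/%s.png'%n)[260:360,270:380] for n in('w16','w17','w18')]
cv2.imwrite('pics/cmp.png',cv2.resize(np.hstack(a),None,fx=2.4,fy=2.4,interpolation=cv2.INTER_CUBIC))
E
```

```text
(no output)
```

View pics/cmp.png

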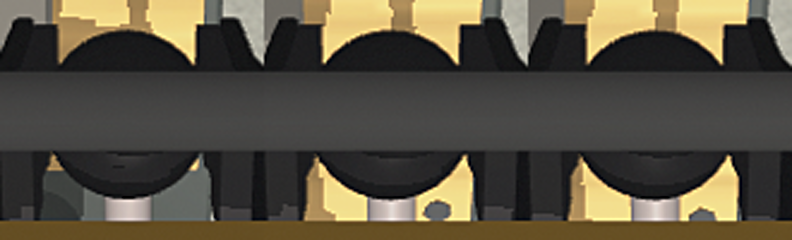

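View pics/w18.png

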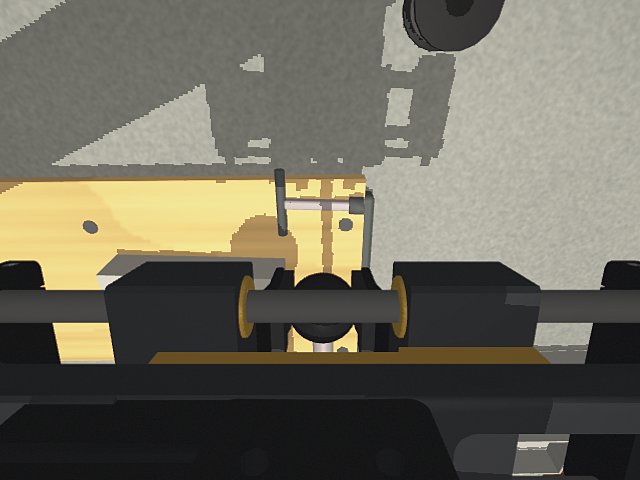

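Call:
{"fn": "carry_out", "kwargs": {
  "plan": [
    {"fingers":1.0,"dx":0.0,"dy":0.0,"dz":0.0,"rx":0.0,"ry":0.0,"rz":0.0},
    {"fingers":1.0,"dx":0.0,"dy":0.0,"dz":0.02,"rx":0.0,"ry":0.0,"rz":0.0},
    {"fingers":1.0,"dx":0.0,"dy":0.0,"dz":0.0,"rx":0.0,"ry":0.0,"rz":0.0}
  ],
  "force": 20
}}

```text
time_s: 25.32
tool_pos: [0.6507, 0.14, 0.1487]
tool_rot: [-180.0, 15.1, 94.1]
force: [0.2, 0.5, 6.2]
grip_width: 0.0283
```

```bash
python3 st.py
```

```text
t 25.425 rel [  -0.3    5.2 -143.1] ys 5.2 z -143.1 q 0.9280 radius 160.0 F [-0.33  0.78  6.01] w 0.0274 [-180.    15.1   94.1]
```

Call:
{"fn": "carry_out", "kwargs": {
  "plan": [
    {"fingers":1.0,"dx":0.0,"dy":0.0,"dz":0.03,"rx":0.0,"ry":0.0,"rz":0.0},
    {"fingers":1.0,"dx":0.0,"dy":0.0,"dz":0.0,"rx":0.0,"ry":0.0,"rz":0.0}
  ]
}}

```text
time_s: 25.68
tool_pos: [0.6507, 0.1397, 0.148]
tool_rot: [-180.0, 15.1, 94.1]
force: [-1.9, 1.2, 7.5]
grip_width: 0.0279
```

```bash
python3 st.py
```

```text
t 25.775 rel [  -0.3    4.9 -143.8] ys 4.9 z -143.8 q 0.9324 radius 160.0 F [-1.33  1.49  7.45] w 0.0279 [-180.    15.1   94.1]
```

Call:
{"fn": "carry_out", "kwargs": {
  "plan": [
    {"fingers":1.0,"dx":0.0,"dy":0.0,"dz":0.0,"rx":0.0,"ry":0.0,"rz":0.0},
    {"fingers":1.0,"dx":0.0,"dy":0.0,"dz":0.0,"rx":0.0,"ry":0.0,"rz":0.0},
    {"fingers":1.0,"dx":0.0,"dy":0.0,"dz":0.0,"rx":0.0,"ry":0.0,"rz":0.0},
    {"fingers":1.0,"dx":0.0,"dy":0.0,"dz":0.0,"rx":0.0,"ry":0.0,"rz":0.0},
    {"fingers":1.0,"dx":0.0,"dy":0.0,"dz":0.0,"rx":0.0,"ry":0.0,"rz":0.0},
    {"fingers":1.0,"dx":0.0,"dy":0.0,"dz":0.0,"rx":0.0,"ry":0.0,"rz":0.0},
    {"fingers":1.0,"dx":0.0,"dy":0.0,"dz":0.0,"rx":0.0,"ry":0.0,"rz":0.0},
    {"fingers":1.0,"dx":0.0,"dy":0.0,"dz":0.0,"rx":0.0,"ry":0.0,"rz":0.0},
    {"fingers":1.0,"dx":0.0,"dy":0.0,"dz":0.0,"rx":0.0,"ry":0.0,"rz":0.0},
    {"fingers":1.0,"dx":0.0,"dy":0.0,"dz":0.0,"rx":0.0,"ry":0.0,"rz":0.0}
  ]
}}

```text
time_s: 27.02
tool_pos: [0.6507, 0.1397, 0.148]
tool_rot: [-180.0, 15.1, 94.1]
force: [-0.9, 1.4, 7.1]
grip_width: 0.0275
```

```bash
python3 st.py; python3 arc.py .93 .91 .88 .84 .77 .7 .63 .56 .49 .42 .35 .28 .21 .14 .07 0
```

```text
t 27.125 rel [  -0.3    4.9 -143.8] ys 4.9 z -143.8 q 0.9322 radius 160.0 F [-1.07  1.34  7.62] w 0.0276 [-180.    15.1   94.1]
0.93 0.91 dx 0.017 dz -0.105 rel [   6.3 -140.5]
0.91 0.88 dx 0.021 dz -0.159 rel [   8.2 -136.1]
0.88 0.84 dx 0.021 dz -0.212 rel [  10.4 -130.1]
0.84 0.77 dx 0.016 dz -0.373 rel [  13.8 -119.4]
0.77 0.7 dx -0.010 dz -0.373 rel [  16.4 -108.5]
0.7 0.63 dx -0.036 dz -0.372 rel [ 18.2 -97.4]
0.63 0.56 dx -0.062 dz -0.368 rel [ 19.3 -86.3]
0.56 0.49 dx -0.088 dz -0.363 rel [ 19.6 -75.1]
0.49 0.42 dx -0.113 dz -0.356 rel [ 19.1 -63.9]
0.42 0.35 dx -0.137 dz -0.347 rel [ 17.8 -52.8]
0.35 0.28 dx -0.161 dz -0.337 rel [ 15.7 -41.8]
0.28 0.21 dx -0.184 dz -0.325 rel [ 12.9 -31. ]
0.21 0.14 dx -0.207 dz -0.311 rel [  9.3 -20.3]
0.14 0.07 dx -0.228 dz -0.296 rel [  5. -10.]
0.07 0.0 dx -0.248 dz -0.279 rel [0. 0.]
```

Call:
{"fn": "carry_out", "kwargs": {
  "plan": [
    {"fingers":1.0,"dx":0.017,"dy":0.0,"dz":-0.105,"rx":0.0,"ry":0.0,"rz":0.0},
    {"fingers":1.0,"dx":0.021,"dy":0.0,"dz":-0.159,"rx":0.0,"ry":0.0,"rz":0.0},
    {"fingers":1.0,"dx":0.021,"dy":0.0,"dz":-0.212,"rx":0.0,"ry":0.0,"rz":0.0},
    {"fingers":1.0,"dx":0.016,"dy":0.0,"dz":-0.373,"rx":0.0,"ry":0.0,"rz":0.0},
    {"fingers":1.0,"dx":-0.01,"dy":0.0,"dz":-0.373,"rx":0.0,"ry":0.0,"rz":0.0},
    {"fingers":1.0,"dx":-0.036,"dy":0.0,"dz":-0.372,"rx":0.0,"ry":0.0,"rz":0.0},
    {"fingers":1.0,"dx":-0.062,"dy":0.0,"dz":-0.368,"rx":0.0,"ry":0.0,"rz":0.0},
    {"fingers":1.0,"dx":-0.088,"dy":0.0,"dz":-0.363,"rx":0.0,"ry":0.0,"rz":0.0},
    {"fingers":1.0,"dx":0.0,"dy":0.0,"dz":0.0,"rx":0.0,"ry":0.0,"rz":0.0}
  ],
  "force": 10
}}

```text
time_s: 28.25
tool_pos: [0.6495, 0.1541, 0.2167]
tool_rot: [-180.0, 15.1, 94.0]
force: [-0.8, -0.1, 2.0]
grip_width: 0.0285
```

```bash
python3 st.py; python3 arc.py .5 .42
```

```text
t 28.35 rel [ -1.5  19.3 -75.1] ys 19.4 z -75.1 q 0.4899 radius 159.8 F [-0.93 -0.67  2.17] w 0.0282 [-179.9   15.1   94.1]
0.5 0.42 dx -0.127 dz -0.407 rel [ 19.1 -63.9]
```

Call:
{"fn": "carry_out", "kwargs": {
  "plan": [
    {"fingers":1.0,"dx":-0.113,"dy":0.0,"dz":-0.356,"rx":0.0,"ry":0.0,"rz":0.0},
    {"fingers":1.0,"dx":-0.137,"dy":0.0,"dz":-0.347,"rx":0.0,"ry":0.0,"rz":0.0},
    {"fingers":1.0,"dx":-0.161,"dy":0.0,"dz":-0.337,"rx":0.0,"ry":0.0,"rz":0.0},
    {"fingers":1.0,"dx":-0.184,"dy":0.0,"dz":-0.325,"rx":0.0,"ry":0.0,"rz":0.0},
    {"fingers":1.0,"dx":-0.207,"dy":0.0,"dz":-0.311,"rx":0.0,"ry":0.0,"rz":0.0},
    {"fingers":1.0,"dx":-0.228,"dy":0.0,"dz":-0.296,"rx":0.0,"ry":0.0,"rz":0.0},
    {"fingers":1.0,"dx":0.0,"dy":0.0,"dz":0.0,"rx":0.0,"ry":0.0,"rz":0.0}
  ]
}}

```text
time_s: 29.22
tool_pos: [0.6508, 0.139, 0.2817]
tool_rot: [-180.0, 15.1, 94.0]
force: [-1.7, -2.4, 1.1]
grip_width: 0.0277
```

```bash
python3 st.py
```

```text
t 29.325 rel [ -0.2   4.2 -10.1] ys 4.2 z -10.1 q 0.0681 radius 159.2 F [-1.35 -3.18  0.61] w 0.0279 [-179.9   15.1   94.1]
```

Call:
{"fn": "carry_out", "kwargs": {
  "plan": [
    {"fingers":1.0,"dx":-0.15,"dy":0.0,"dz":-0.15,"rx":0.0,"ry":0.0,"rz":0.0},
    {"fingers":1.0,"dx":-0.11,"dy":0.0,"dz":-0.13,"rx":0.0,"ry":0.0,"rz":0.0},
    {"fingers":1.0,"dx":0.0,"dy":0.0,"dz":0.0,"rx":0.0,"ry":0.0,"rz":0.0}
  ]
}}

```text
time_s: 29.7
tool_pos: [0.6509, 0.1357, 0.2884]
tool_rot: [-179.8, 14.9, 94.2]
force: [1.2, 0.9, -11.9]
grip_width: 0.0278
```

```bash
python3 st.py
```

```text
t 29.8 rel [-0.1  0.9 -3.4] ys 0.9 z -3.4 q 0.0213 radius 159.2 F [  1.85   0.91 -13.26] w 0.0279 [-179.8   15.    94.2]
```

Call:
{"fn": "carry_out", "kwargs": {
  "plan": [
    {"fingers":1.0,"dx":0.02,"dy":0.0,"dz":0.08,"rx":0.0,"ry":0.0,"rz":0.0},
    {"fingers":1.0,"dx":0.0,"dy":0.0,"dz":0.0,"rx":0.0,"ry":0.0,"rz":0.0}
  ]
}}

```text
time_s: 30.05
tool_pos: [0.651, 0.1357, 0.2884]
tool_rot: [-179.9, 15.0, 94.2]
force: [1.2, 2.3, -8.5]
grip_width: 0.0278
```

Call:
{"fn": "carry_out", "kwargs": {
  "plan": [
    {"fingers":-1.0,"dx":0.0,"dy":0.0,"dz":0.0,"rx":0.0,"ry":0.0,"rz":0.0},
    {"fingers":-1.0,"dx":0.0,"dy":0.0,"dz":0.0,"rx":0.0,"ry":0.0,"rz":0.0},
    {"fingers":-1.0,"dx":0.0,"dy":0.0,"dz":0.0,"rx":0.0,"ry":0.0,"rz":0.0},
    {"fingers":-1.0,"dx":0.0,"dy":0.0,"dz":0.0,"rx":0.0,"ry":0.0,"rz":0.0},
    {"fingers":-1.0,"dx":0.0,"dy":0.0,"dz":0.0,"rx":0.0,"ry":0.0,"rz":0.0},
    {"fingers":-1.0,"dx":0.0,"dy":0.0,"dz":-0.88,"rx":0.0,"ry":0.0,"rz":0.0},
    {"fingers":-1.0,"dx":0.0,"dy":0.0,"dz":-0.88,"rx":0.0,"ry":0.0,"rz":0.0},
    {"fingers":-1.0,"dx":0.0,"dy":0.0,"dz":-0.88,"rx":0.0,"ry":0.0,"rz":0.0},
    {"fingers":-1.0,"dx":0.0,"dy":0.0,"dz":0.0,"rx":0.0,"ry":0.0,"rz":0.0}
  ]
}}

```text
time_s: 31.18
tool_pos: [0.6503, 0.1562, 0.3669]
tool_rot: [179.8, 15.0, 94.1]
force: [-0.2, 0.6, -1.0]
grip_width: 0.087
```

```bash
python3 st.py; python3 - <<'E'
from h import *
wsnap('w19.png');s=snap('scene','s19.png');crop('s19.png',240,360,200,330,4.5,'s19z.png')
E
```

```text
t 31.275 rel [-0.7 21.4 75.1] ys 21.4 z 75.1 q -0.2536 radius 221.8 F [-0.33  0.28 -0.67] w 0.087 [-179.9   15.1   94.1]
```

View pics/w19.png

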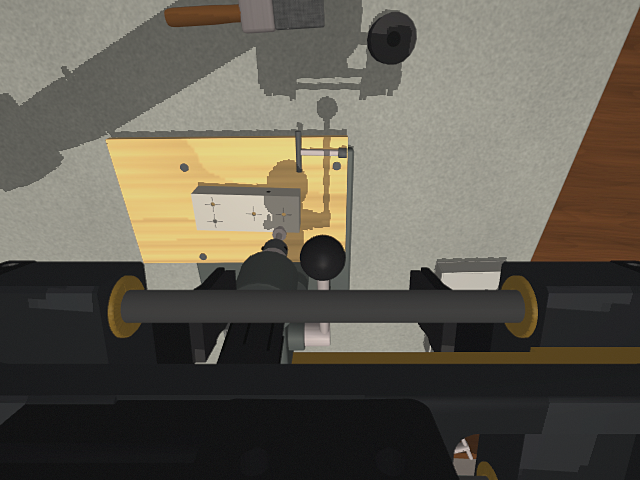

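View pics/s19z.png

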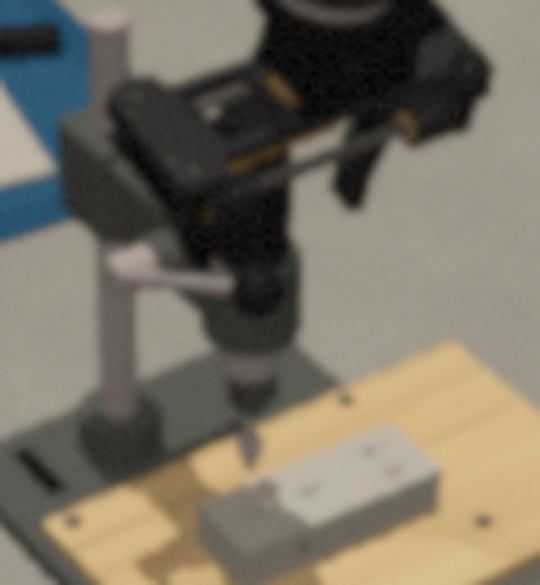

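```bash
python3 - <<'E'
from h import *
d=ld('w19')
print('pred tip',proj(d,(.6017,.053,.0985)),'hole',proj(d,(.6011,.053,.062)))
a=[cv2.imread('pics/%s.png'%n)[190:260,240:320] for n in('w14','w19')]
cv2.imwrite('pics/c2.png',cv2.resize(np.hstack(a),None,fx=5,fy=5,interpolation=cv2.INTER_CUBIC))
E
```

```text
pred tip [280.30683713 226.14258401] hole [282.70351698 214.44938496]
```

View pics/c2.png

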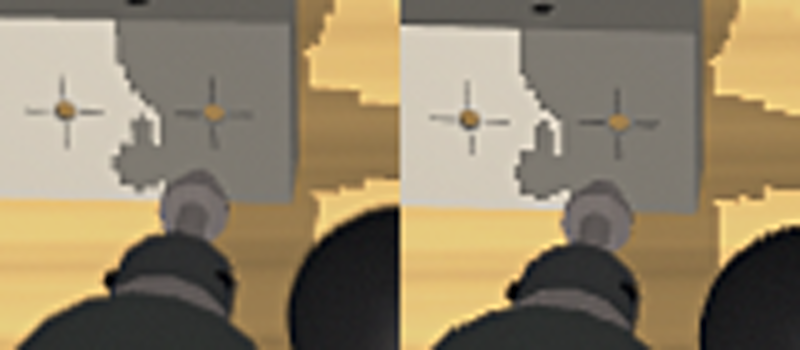

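Call:
{"fn": "carry_out", "kwargs": {
  "plan": [
    {"fingers":-1.0,"dx":0.6,"dy":-0.3,"dz":-0.4,"rx":0.0,"ry":0.0,"rz":0.0},
    {"fingers":-1.0,"dx":0.8,"dy":-0.4,"dz":-0.2,"rx":0.0,"ry":0.0,"rz":0.0},
    {"fingers":-1.0,"dx":0.8,"dy":-0.4,"dz":0.0,"rx":0.0,"ry":0.0,"rz":0.0},
    {"fingers":-1.0,"dx":0.6,"dy":-0.3,"dz":0.0,"rx":0.0,"ry":0.0,"rz":0.0},
    {"fingers":-1.0,"dx":0.0,"dy":0.0,"dz":0.0,"rx":0.0,"ry":0.0,"rz":0.0},
    {"fingers":-1.0,"dx":0.0,"dy":0.0,"dz":0.0,"rx":0.0,"ry":0.0,"rz":0.0}
  ]
}}

```text
time_s: 32.12
tool_pos: [0.6023, 0.2367, 0.3607]
tool_rot: [-180.0, 15.1, 94.0]
force: [0.7, -0.3, -0.2]
grip_width: 0.087
```

```bash
python3 - <<'E'
from h import *
d,o=wsnap('w20.png');print(o['tool_pos'],o['force'],o['time_s'])
print('pred tip',proj(d,(.6017,.053,.0985)),'hole',proj(d,(.6011,.053,.062)))
snap('top','t20.png');snap('scene','s20.png')
crop('s20.png',260,340,255,325,8,'s20z.png')
E
```

```text
[0.60234779 0.23671628 0.36067175] [ 0.6896666  -0.26309772 -0.15744935] 32.125
pred tip [312.56054872 280.33948497] hole [312.78374536 266.18229235]
```

View pics/w20.png

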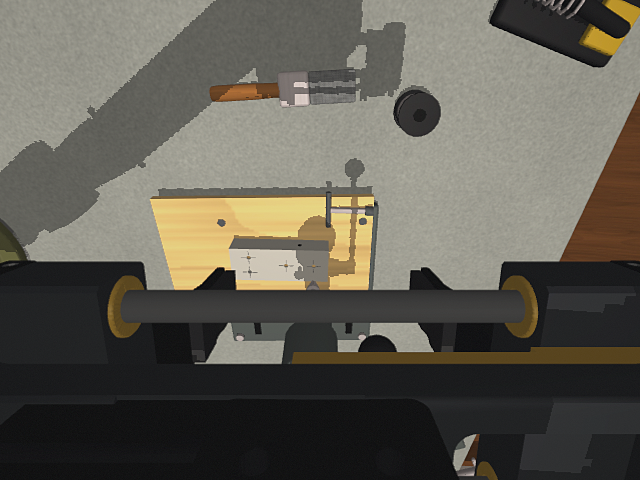

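View pics/s20z.png

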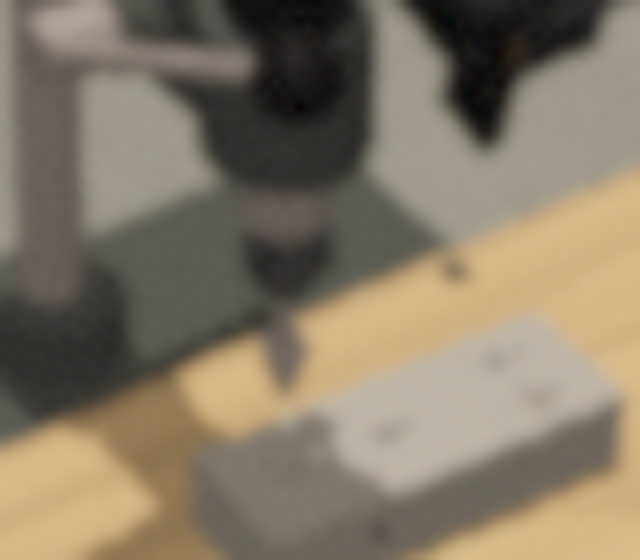

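View pics/t20.png

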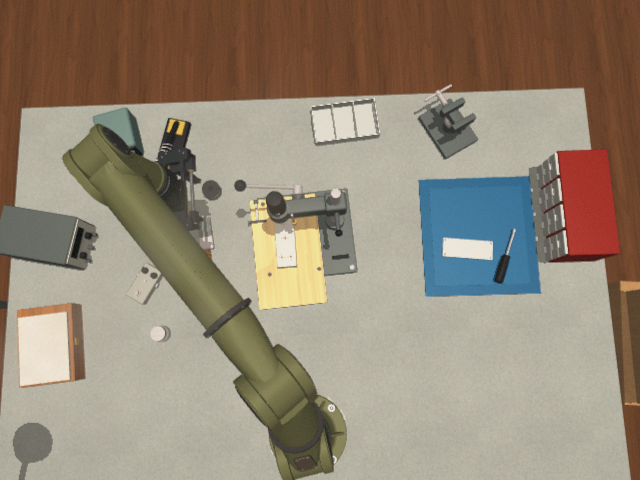

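```bash
python3 - <<'E'
from h import *
for n,h in(('w14',(282.5,190+112/5)),('w19',(283.5,190+122/5))):
    d=ld(n);print(n,'pred hole',proj(d,(.6011,.053,.062)).round(2),h,onz(d,h,.062).round(4),'mid',onz(d,{'w14':(240+65/5,190+110/5),'w19':(240+70/5,190+119/5)}[n],.062).round(4),
     'chuckcoll', )
d=ld('w20');crop('w20.png',220,360,225,295,5,'w20z.png')
E
```

```text
w14 pred hole [282.12 213.01] (282.5, 212.4) [0.6016 0.054  0.062 ] mid [0.5599 0.0518 0.062 ] chuckcoll
w19 pred hole [282.7  214.45] (283.5, 214.4) [0.6022 0.0532 0.062 ] mid [0.5608 0.0511 0.062 ] chuckcoll
```

View pics/w20z.png

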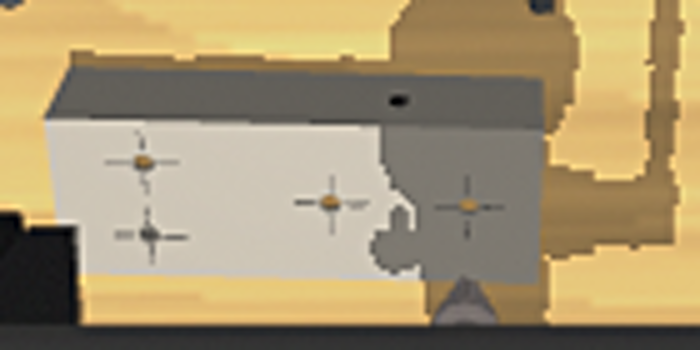

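```bash
python3 - <<'E'
from h import *
print(ticket.sign_off())
E
```

```text
the job is handed in; nothing more can be done
None
```

The job is done and handed in at about 32 s of robot time. The enclosure is lying flat on the board with its footswitch hole under the bit, the lever is fully up, and the gripper is clear of everything.

**What I did:**
- **Slide:** I gripped the enclosure by its sides and slid it about 48 mm along the board. The bit's point and the hole then measured about 0.6 mm apart from three wrist views.
- **Lever:** I pinched the knob and followed its arc down in small steps until the upward force at the knob rose from about 2.8 N to 7.5 N. By the stated ratio that is roughly 16 N on the work, against the 60 N limit. I held it there for about 1.4 s, then brought the lever back up.

**What the last checks showed:**
- **Depth:** the bit bore at a lever angle of about 0.91 rad, or 41 mm of feed. That matches the camera estimate for the point seated about 3.8 mm into the hole. The flat face alone would have stopped it near 0.83 rad.
- **Position:** the final wrist view put the hole within a few tenths of a millimetre of the bit's axis along x. The hole had shifted about 0.6 mm towards the bit since the slide, so the cone appears to have centred it.
- **Bench:** the chuck key, lid, screwdriver, reel, jar and the one pedal not hidden by the arm looked unmoved. The brush and the other pedal were only partly visible or hidden in the last top view.

**What did not go to plan:**
- **Knob slip:** the pads slipped about 3 mm on the knob while pressing, so the lever angle from the tool position read about 0.02 rad high. I allowed for that in the 0.91 rad.
- **Pull against the stop:** on the way up I pulled about 13 N against the lever's top stop before opening the gripper.
- **Camera offset:** the top and wrist cameras disagreed by about 2 mm, so the final positioning used differences within the wrist views.

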